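# Comb the spacer rods into the grooved tray

## Robot

A 6-joint arm with a two-finger parallel gripper is mounted at the origin on a cart in front of the work surface, level with it; the furniture and walls round the work are solid. World frame = base frame: x ahead of the robot, y to its left, z up, the work surface at z = 0. Lengths are in m, angles in rad, forces in N, time in s.
With the tool pointing down it reaches from about 0.275 to 0.725 m from the base axis. Payload 15.9 kg.
Tool frame: the origin (TCP) lies on the centre line of the jaws, within the pads' length; the fingertips stand 19 mm ahead of it and the grasp point (between the pads) is the TCP (tcp_to_tips is the distance from the TCP to the fingertips, in m); z points along the fingers, y is the direction in which the jaws open and shut (so a half turn about z gives the same grasp; the last joint's range is limited). The gripper opens to 85 mm and grips with 20 to 120 N. Pads are 22 mm wide; open, the fingers measure 114 mm over their backs; the gripper's body (76 mm by 85 mm) begins 54 mm behind the grasp point. The pads swing forward as they close: fully open they stand 13 mm farther back than shut.
Start: joints at [1.309, 0.213, -0.034, 1.323, 0, 1.571], TCP at [0.129, 0.483, 0.25] pointing down, gripper open.
Joint ranges: [-2.98, 2.98], [-0.74, 1.72], [-1.14, 1.35], [-2.1, 2.04], [-1.57, 1.44], [-3.14, 3.14]. Speed limits (rad/s): [1.89, 1.89, 2.39, 2.57, 3.14, 3.14].

## Interface

Orientations are given as a unit quaternion [x, y, z, w].
In Python, from rig import * gives the robot as it stands.
- The arm moves only by the tool drive_tool, never from a script. Its argument "commands" is a list of rows, each an object of numbers: "dx", "dy", "dz": the shift along the tool's x, y, z scaled (see below); "rx", "ry", "rz": the turn, a rotation vector about the tool's x, y, z scaled (see below); "grip": the gripper command: -1 is shut, 1 is fully open, values between are in proportion. In form: [{"dx": .., "dy": .., "dz": .., "rx": .., "ry": .., "rz": .., "grip": ..}, ...]. A call has 1 to 20 rows; each row is the pose to reach, as a shift and turn from the pose measured when the call began, along the tool's axes at that moment; what a row does not reach only later rows make up. The controller multiplies each number of a shift by 0.1 m and each number of a turn by 120 degrees. A row lasts 1/8 s, in which the tool goes at most 62.5 mm and 10.7 degrees, less where a joint would pass 70% of its speed; a pose out of reach is approached as far as the arm can. A call with a number of a shift or a turn outside -1 to 1 is refused whole. A call with a gripper value outside its range is refused whole. The fingers move at their own pace and stop on an object; "squeeze" is the grip in N (left out, the last holds). Time passes only in rows, so rows that repeat a pose let the fingers close. It gives the time, the measured TCP pose, the force and the opening at its end, in the units of the state.
- state(): the state, without advancing time (a new reading comes with each control period).
- snapshot(name): name is "scene" or "side" or "wrist"; returns a dict with "frame" (480x640x3 uint8, red, green, blue), "range_z" (480x640 float32, m along the optical axis (not along the pixel's ray), 0 where there is no reading), "K" (3x3 intrinsics, pixels), "R" (3x3) and "t" (3): a world point X has camera coordinates R X + t; the wrist camera has in their place "mount" (4x4, takes a point from camera to tool coordinates, whose origin is the TCP and whose axes are the flange's). Camera axes: x right, y down, z forward; pixel columns grow to the right and rows downward; lengths in m; the calibration is good to about 2 mm. The wrist camera is an equidistant fisheye: a pixel r from the principal point sees the ray r / f radians off the axis. A picture is of the moment at which its call begins: read the wrist's pose just before it.
- job_done(): hands the job in, once; it reports no verdict.
Trained networks look in a picture, given as the dict that the camera call returned (one of the last four; its "shot" number tells which), for a name from the list of things; names that differ only in an ending like _2 or _b are one class to them, and where a whole thing is asked for, a point or a joint stands for the part that bears it (a point fixed in the world has none). Each returns a list of dicts, best first, with "p" (0 to 1); they miss things now and then, are a little off and sometimes report something else, mostly with a low value. They report only what shows in the picture. A call takes as long as a camera call.
- recognise(picture, name): "pixel" ([column, row] in pixels, amid what is visible of it).
- outline_of(picture, name): "mask" (480x640 bool, what is visible of it) and "pixel" ([column, row] in pixels, amid what is visible of it).
The state is a dict: "time": time; "joint_pos": joint angles; "qd": joint speeds; "effort": joint torques, N m; "eef_pos": TCP position; "orientation": TCP orientation; "ft_force": force on the tool from outside, world axes, zero at the start; "moment": the same for the moment, N m; "gripper_width": finger opening in m.
Only numpy, scipy, OpenCV 4.12 (cv2) and the standard library are available. Lean on these libraries where they do the work, as an engineer would, in place of code of your own. Each camera call takes 0.05 s, during which the arm holds its last target.

## Task

Four hexagonal spacer rods lie askew on the grooved tray. Take the rake from its rest by its upright grip, set it down at one end of the tray so that both its end shoes rest on the two side rails, and comb it across the grooves with the shoes riding lightly on the rails, never pressing hard on the tray or forcing it over a rod that wedges under the tines (ease up instead), until every rod has dropped to the bottom of a groove; comb back again if one is left. Move the rods only with the rake, never with the fingers, then set the rake back upright on its rest and leave the bottle, spool and tape roll alone.

Things in the scene. Friction and masses are not known exactly. Their poses are not given: they have to be found in the camera images.
- tray: fixed aluminium tray, 150 x 300 mm, 42 mm high; origin under its centre, x along the grooves, y across. 13 ridges 3 mm thick, 18 mm apart (y = -108 to 108 mm), make 12 grooves 15 mm wide, 14 mm deep, 128 mm long. Ridge tops z = 28 mm; beyond them (|y| 109 to 142 mm) a flat deck at that level, then an end wall. A rod has its centre at z = 20 mm in a groove, 33.5 mm on the ridges.
- rails (a point): point midway between the tops of the tray's two side rails, 42 mm above its underside, axes as the tray's. The rails run along y at x = +/-68 mm, 8 mm thick, 296 mm long. Bed and rails sit together on springy mounts: they yield straight down about 1 mm per 10 N, 4 mm at most, and rise again slowly; their real rest height may differ from this point by 1 mm.
- rest: fixed rake rest, 164 x 60 mm plate with two black ledges, tops at z = 18 mm, 50 mm long in y, 16 mm wide, at x = +/-71 mm. Origin under its centre; the rake's head lies along its x. The rake starts put away on it, within 4 mm and 0.04 rad of centred.
- rake_grip (a point): centre of the rake's upright grip: a black block 44 mm (x) by 22 mm (y), reaching from 26 to 90 mm above the tine tips, this point 62 mm above them; hold it across the 22 mm. x along the rake's head, z up. It is 68 mm above the worktop on the rest. With the shoes on the tray's rails it is 92 mm above the tray's underside.
- rake: the whole rake, about 0.22 kg, 162 mm long, alike both ways round; origin between the tine tips, axes as the grip's. Nine flat steel tines (row 104 mm long, 6 mm thick); at each end (x = +/-59 to 81 mm) a black shoe, 32 mm deep in y, underside 12 mm above the tips. With the shoes on the rails the tips clear the ridges by 2 mm and pass over seated rods, but a half-dropped rod can wedge under them.
- rod_0: plain hexagonal steel spacer rod, 11 mm across flats (12.7 mm across corners), 90 mm long, 80 g, one of four alike; origin at its middle, x along its length (it may have turned about that axis). Starts lying askew on top of the ridges, bridging several grooves.
- rod_1: plain hexagonal steel spacer rod, 11 mm across flats (12.7 mm across corners), 90 mm long, 80 g, one of four alike; origin at its middle, x along its length (it may have turned about that axis). Starts lying askew on top of the ridges, bridging several grooves.
- rod_2: plain hexagonal steel spacer rod, 11 mm across flats (12.7 mm across corners), 90 mm long, 80 g, one of four alike; origin at its middle, x along its length (it may have turned about that axis). Starts lying askew on top of the ridges, bridging several grooves.
- rod_3: plain hexagonal steel spacer rod, 11 mm across flats (12.7 mm across corners), 90 mm long, 80 g, one of four alike; origin at its middle, x along its length (it may have turned about that axis). Starts lying askew on top of the ridges, bridging several grooves.
- bottle: plastic bottle with red spout, 47 mm across, 134 mm high; origin under its centre. A bystander; not part of the work.
- spool: solder spool, 58 mm across, 36 mm high; origin under its centre. A bystander; not part of the work.
- roll: roll of masking tape lying flat, 94 mm across, 25 mm high; origin under its centre. A bystander; not part of the work.

How it is judged:
On the way, in this order (a step that is already met when the one before it is completed fails the run):
1. the rake's shoes rest on the tray's rails beyond an end of the ridges (contact force between rake and tray above 0.5 N and z of rake_grip in the frame of tray between 0.08 and 0.098 m and (y of rake_grip in the frame of tray above 0.103 m or y of rake_grip in the frame of tray below -0.103 m)), for 0.1 s.
2. the rake combs over the ridges, shoes riding on the rails (contact force between rake and tray above 0.5 N and z of rake_grip in the frame of tray between 0.08 and 0.098 m and y of rake_grip in the frame of tray between -0.06 and 0.06 m), for 0.1 s.
3. every rod lies at the bottom of a groove (z of rod_0 in the frame of tray between 0.012 and 0.0235 m and angle between the x axis of each of rod_0, rod_1, rod_2, rod_3 and the x axis of tray, either way round below 0.06 rad and y of rod_0 in the frame of tray between -0.108 and 0.108 m and x of rod_0 in the frame of tray between -0.03 and 0.03 m and z of rod_1 in the frame of tray between 0.012 and 0.0235 m and y of rod_1 in the frame of tray between -0.108 and 0.108 m and x of rod_1 in the frame of tray between -0.03 and 0.03 m and z of rod_2 in the frame of tray between 0.012 and 0.0235 m and y of rod_2 in the frame of tray between -0.108 and 0.108 m and x of rod_2 in the frame of tray between -0.03 and 0.03 m and z of rod_3 in the frame of tray between 0.012 and 0.0235 m and y of rod_3 in the frame of tray between -0.108 and 0.108 m and x of rod_3 in the frame of tray between -0.03 and 0.03 m), for 0.2 s.
At the end, for the whole second after the job is handed in: All four rods at rest in grooves (centre under 23.5 mm above the tray's underside, between the outer ridges, within 30 mm of mid-length and 0.06 rad of the grooves); rake upright on its rest, released (within 12 mm along the head, 18 mm across, 0.2 rad in yaw) (all of step 3 and x of rake_grip in the frame of rest between -0.012 and 0.012 m and y of rake_grip in the frame of rest between -0.018 and 0.018 m and z of rake_grip in the frame of rest between 0.064 and 0.072 m and angle between rake_grip's own z axis and vertical below 0.08 rad and angle between the x axis of rake_grip and the x axis of rest, either way round below 0.2 rad and linear speed of rake below 0.02 m/s and linear speed of each of rod_0, rod_1, rod_2, rod_3 below 0.03 m/s); the robot touches nothing.
It fails at once if the rake is pressed or jammed hard on the tray (over 30 N) (contact force between rake and tray above 30 N).
It fails at once if the rake is forced over a rod (over 40 N) (contact force between rake and rod_0 above 40 N or contact force between rake and rod_1 above 40 N or contact force between rake and rod_2 above 40 N or contact force between rake and rod_3 above 40 N).
It fails at once if the fingers touch a rod (contact force between the fingers and rod_0 above 0.5 N or contact force between the fingers and rod_1 above 0.5 N or contact force between the fingers and rod_2 above 0.5 N or contact force between the fingers and rod_3 above 0.5 N).
It fails at once if the bottle, spool or tape roll is shifted by more than 20 mm (distance of any of bottle, spool, roll from where it was at the start of the episode above 0.02 m).
It also fails if it takes over 67 s, if anything falls off the work surface, if the arm or the gripper's body presses on something with over 40 N, if the wrist force passes 120 N, or if a joint passes its speed limit or range.

## Working session

There is one attempt and no reset: what is moved stays moved. The work goes in short steps, Python scripts to look and compute and a tool call to move; the robot and the scene stay as the last step left them, time stands still between calls to the robot, and variables do not carry over. Pictures are saved under pics/ and viewed, and the job is handed in when it is done.

Besides the shell and the picture viewer there is one more tool, called after "Emit:" by a JSON object that holds its "fn" and its "kwargs". drive_tool: Moves the arm, as the interface text tells. Its arguments: {"type":"object","properties":{"commands":{"type":"array"},"squeeze":{"type":"number"}},"required":["commands"]}

```bash
ls; mkdir -p pics; python3 - <<'E'
from rig import *
import cv2,pickle
s=state();print(s)
for n in ["scene","side","wrist"]:
    p=snapshot(n); cv2.imwrite(f"pics/{n}0.png",p["frame"][:,:,::-1]); pickle.dump(p,open(f"/tmp/{n}0.pkl","wb"))
    print(n,p["K"],p.get("R"),p.get("t"),p.get("mount"))
print(state()["time"])
E
```

```text
pics
{'time': 0.0, 'joint_pos': array([ 1.30901248e+00,  2.13361772e-01, -3.50396683e-02,  1.32347882e+00,
        3.64206869e-05,  1.57083341e+00]), 'qd': array([-7.02986351e-04, -5.53259887e-05, -3.67239327e-03, -6.96253976e-04,
        5.96918228e-04, -1.33626335e-03]), 'effort': array([ 1.44693695e-04, -6.86168361e+01,  4.87114871e+01,  1.76595472e-02,
        1.39822055e-04,  4.83868646e-06]), 'eef_pos': array([0.12931345, 0.48267612, 0.24982104]), 'orientation': array([ 1.30536860e-01,  9.91443309e-01, -5.34954615e-04, -8.87812053e-05]), 'ft_force': array([ 0.04776185, -0.36101104,  0.57356167]), 'moment': array([-0.00396244,  0.01940263,  0.00433803]), 'gripper_width': 0.08538307006938577}
scene [[579.41022327   0.         320.92638902]
 [  0.         579.41022327 244.70905212]
 [  0.           0.           1.        ]] [[ 0.70403888 -0.71013626  0.00597812]
 [-0.5175888  -0.51887203 -0.68034818]
 [ 0.48624179  0.47589736 -0.73286467]] [-0.35211562  0.30167338  1.38194753] None
side [[439.46452952   0.         317.87428364]
 [  0.         439.46452952 236.26850557]
 [  0.           0.           1.        ]] [[ 0.93155836 -0.36317113  0.0174857 ]
 [-0.1219181  -0.35731219 -0.92599351]
 [ 0.34254196  0.86048517 -0.37713429]] [-0.49506832  0.12745889  1.18266541] None
wrist [[371.64829954   0.         321.10707561]
 [  0.         371.64829954 240.39942946]
 [  0.           0.           1.        ]] None None [[-6.97074161e-04 -9.62734150e-01 -2.70448647e-01  6.89673293e-02]
 [ 9.99999739e-01 -7.22217812e-04 -6.54552192e-06  5.45946715e-04]
 [-1.89021233e-04 -2.70448581e-01  9.62734402e-01 -1.22837147e-01]
 [ 0.00000000e+00  0.00000000e+00  0.00000000e+00  1.00000000e+00]]
0.15
```

View pics/scene0.png

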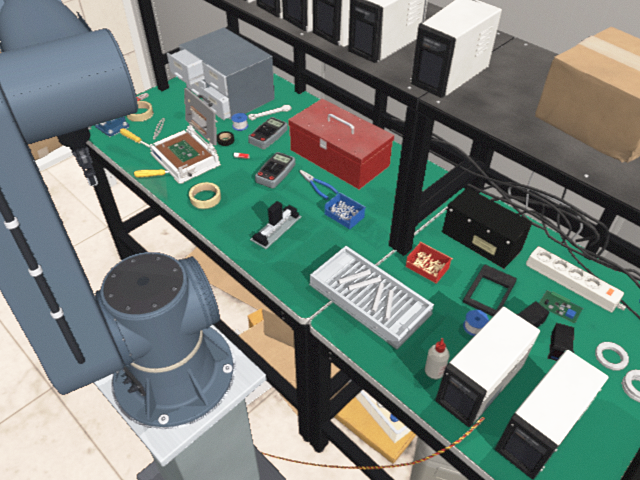

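View pics/side0.png

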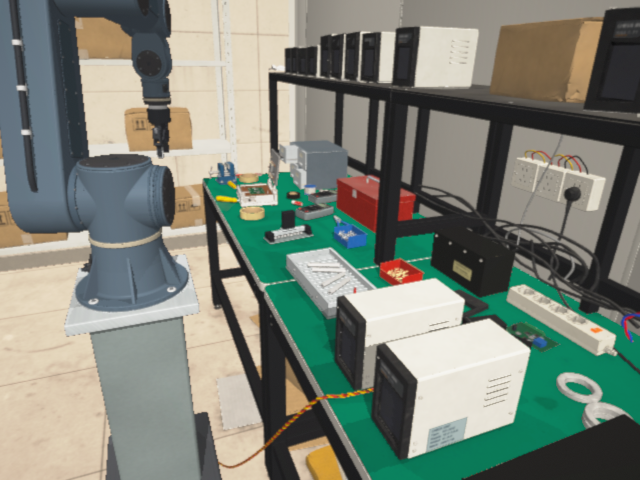

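View pics/wrist0.png

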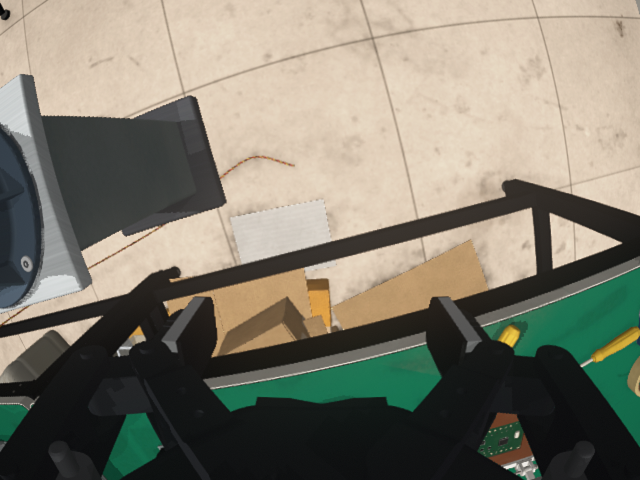

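The scene view shows the rake on its rest near (275,225), the tray with rods at (372,295), and the bottle at (437,358). The spool at (477,322) sits close to the tray, and the tape roll is at (205,195).

```bash
cat > h.py <<'E'
from rig import *
import cv2,numpy as np
def cloud(p,mask=None):
    z=p["range_z"]; v,u=np.nonzero((z>0)&(mask if mask is not None else True))
    zz=z[v,u]; K=p["K"]
    c=np.stack([(u-K[0,2])/K[0,0]*zz,(v-K[1,2])/K[1,1]*zz,zz],1)
    return (c-p["t"])@p["R"],u,v
def proj(p,X):
    c=np.atleast_2d(X)@p["R"].T+p["t"]; q=c@p["K"].T; return q[:,:2]/q[:,2:]
E
python3 - <<'E'
from h import *
for cam in ["scene","side"]:
    p=snapshot(cam)
    for n in ["tray","rest","rake","rake_grip","rod_0","bottle","spool","roll"]:
        o=outline_of(p,n)
        for d in o[:5]:
            if d["p"]<0.3: continue
            m=d["mask"]; m=cv2.erode(m.astype(np.uint8),np.ones((2,2)))>0
            P,u,v=cloud(p,m)
            if len(P)<3: continue
            print(cam,n,round(d["p"],2),np.round(d["pixel"]),m.sum(),"med",np.round(np.median(P,0),3),"lo",np.round(np.percentile(P,2,axis=0),3),"hi",np.round(np.percentile(P,98,axis=0),3))
    if cam=="scene":
        cv2.imwrite("pics/crop.png",cv2.resize(p["frame"][180:400,230:500,::-1],None,fx=2.9,fy=2.7,interpolation=cv2.INTER_CUBIC))
        o=outline_of(p,"tray")[0]
        P,u,v=cloud(p,o["mask"]); np.save("/tmp/tray.npy",P)
E
```

```text
scene tray 0.98 [372. 297.] 5415 med [ 0.485 -0.2    0.026] lo [ 0.417 -0.334  0.005] hi [ 0.562 -0.044  0.045]
scene rest 0.64 [276. 229.] 390 med [0.487 0.163 0.005] lo [ 0.415  0.143 -0.002] hi [0.571 0.202 0.019]
scene rest 0.43 [389. 303.] 84 med [ 0.489 -0.252  0.04 ] lo [ 0.457 -0.273  0.033] hi [ 0.524 -0.231  0.045]
scene rake 0.75 [276. 216.] 542 med [0.483 0.171 0.036] lo [0.413 0.153 0.012] hi [0.566 0.193 0.098]
scene rake_grip 0.74 [276. 216.] 512 med [0.483 0.171 0.038] lo [0.415 0.154 0.014] hi [0.563 0.192 0.098]
scene rod_0 0.5 [362. 284.] 143 med [ 0.501 -0.159  0.037] lo [ 0.46  -0.179  0.013] hi [ 0.54  -0.141  0.045]
scene rod_0 0.46 [352. 274.] 89 med [ 0.499 -0.128  0.038] lo [ 0.459 -0.143  0.026] hi [ 0.533 -0.112  0.043]
scene rod_0 0.37 [372. 295.] 5283 med [ 0.483 -0.2    0.026] lo [ 0.417 -0.334  0.005] hi [ 0.561 -0.044  0.045]
scene bottle 0.82 [436. 360.] 574 med [ 0.426 -0.446  0.073] lo [ 0.417 -0.461  0.008] hi [ 0.448 -0.425  0.114]
scene spool 0.87 [473. 319.] 410 med [ 0.603 -0.434  0.035] lo [ 0.587 -0.455  0.001] hi [ 0.636 -0.411  0.042]
scen
[... 250 characters left out ...]
59 -0.189  0.027] lo [ 0.416 -0.335  0.005] hi [ 0.559 -0.042  0.043]
side rest 0.58 [284. 241.] 185 med [0.482 0.163 0.004] lo [ 0.414  0.143 -0.   ] hi [0.569 0.186 0.014]
side rake 0.61 [288. 229.] 492 med [0.487 0.17  0.032] lo [0.412 0.152 0.006] hi [0.559 0.187 0.094]
side rake_grip 0.67 [288. 230.] 438 med [0.487 0.17  0.033] lo [0.42  0.153 0.005] hi [0.551 0.186 0.094]
side rod_0 0.48 [341. 284.] 35 med [ 0.5   -0.249  0.036] lo [ 0.464 -0.273  0.033] hi [ 0.522 -0.234  0.039]
side roll 0.73 [250. 213.] 239 med [0.425 0.404 0.014] lo [0.383 0.385 0.001] hi [0.464 0.477 0.025]
side roll 0.58 [340. 284.] 55 med [ 0.483 -0.26   0.036] lo [ 0.456 -0.277  0.031] hi [ 0.521 -0.235  0.039]
```

View pics/crop.png

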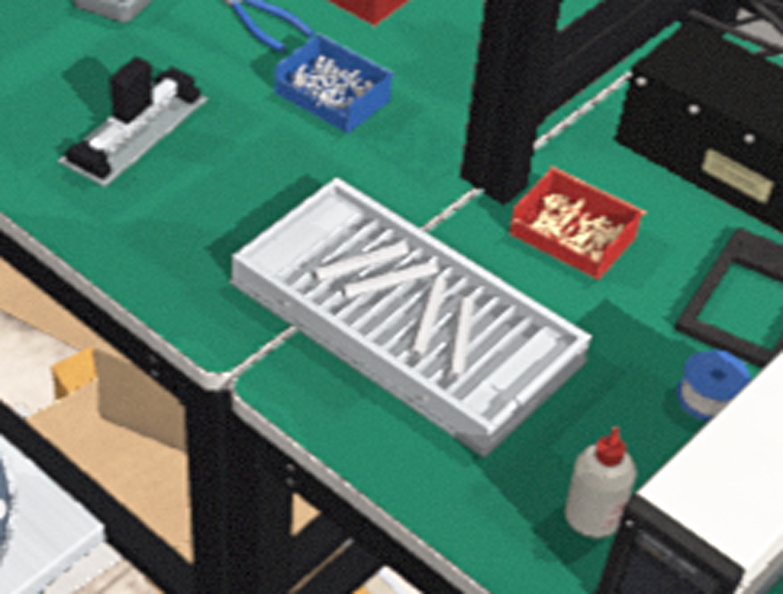

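```bash
python3 - <<'E'
from h import *
for cam in ["scene","side"]:
    p=snapshot(cam)
    P,u,v=cloud(p)
    # tray top
    box=(P[:,0]>0.38)&(P[:,0]<0.60)&(P[:,1]<0.0)&(P[:,1]>-0.38)
    t=P[box&(P[:,2]>0.036)&(P[:,2]<0.05)]
    print(cam,"tray",cv2.minAreaRect(t[:,:2].astype(np.float32)), np.median(t[:,2]))
    w=t[np.abs(t[:,0]-.489)>.055]
    print(" rail z",np.median(w[:,2]))
    for s in(1,-1):
        q=w[(np.sign(w[:,0]-.489)==s)&(np.abs(w[:,1]+.19)<.13)]; print("  line",np.polyfit(q[:,1],q[:,0],1),len(q),np.median(q[:,0]),np.median(q[:,2]))
    b2=(P[:,0]>0.38)&(P[:,0]<0.60)&(P[:,1]<0.25)&(P[:,1]>0.1)
    r=P[b2&(P[:,2]>0.02)]
    print("rake",cv2.minAreaRect(r[:,:2].astype(np.float32)))
    g=P[b2&(P[:,2]>0.075)]; print(" grip",cv2.minAreaRect(g[:,:2].astype(np.float32)),len(g),np.percentile(g[:,2],[50,95]))
    g=P[b2&(P[:,2]>0.088)]; print(" griptop",cv2.minAreaRect(g[:,:2].astype(np.float32)),len(g))
    rr=P[b2&(P[:,2]>0.003)&(P[:,2]<0.009)]; print(" rest",cv2.minAreaRect(rr[:,:2].astype(np.float32)))
    # post
    q=P[(P[:,0]>0.5)&(P[:,0]<1)&(np.abs(P[:,1])<.5)&(P[:,2]>0.06)&(P[:,2]<0.4)]
    H,xe,ye=np.histogram2d(q[:,0],q[:,1],bins=[np.arange(.5,1.01,.05),np.arange(-.5,.51,.1)]); print(H.astype(int))
E
```

```text
scene tray ((0.49152541160583496, -0.18504318594932556), (0.15257088840007782, 0.2993393838405609), 1.7916663885116577) 0.040861585343231456
 rail z 0.04149159805182009
  line [-0.03136227  0.55318331] 346 0.5591596966921468 0.041307802283100686
  line [-0.03046432  0.41731664] 378 0.42334549832420904 0.041597989289524885
rake ((0.49010026454925537, 0.17941631376743317), (0.1645149290561676, 0.05107986554503441), 8.509599685668945)
 grip ((0.48918917775154114, 0.17617851495742798), (0.0490630641579628, 0.025613468140363693), 4.714946269989014) 162 [0.09291328 0.09927637]
 griptop ((0.4908708930015564, 0.1769607812166214), (0.046009354293346405, 0.02464253641664982), 6.575207710266113) 106
 rest ((0.4899415969848633, 0.17485010623931885), (0.2193913459777832, 0.14958897233009338), 0.029723532497882843)
[[ 108    0    0    0    0    0   51    0    0    0]
 [  92    0    0    0    0    0    0    0    0    0]
 [   0    0    0    0    0    0    0    0    0    0]
 [   0    0    0 2419  107    0    0    0    0    0]
 [   0    0    0  270    0    0    0    0    0    0]
 [   0    0    0  244 
[... 883 characters left out ...]
82818985, 0.025889907032251358), 13.844082832336426) 50
 rest ((0.4842032790184021, 0.16225357353687286), (0.17933063209056854, 0.08774978667497635), 3.4269180297851562)
[[  62    0    0    0    0    0   39    0    0    0]
 [  56    0    0    0    0    0    0    0    0    0]
 [   0    0    0    0    0    0    0    0    0    0]
 [   0    0    0 2276   61    0    0    0    0    0]
 [   0    0    0  462    1    0    0    0    0    0]
 [   0    0    0  239    5    0  232  253  229   50]
 [   0  731  615  364    5    0   35   95   82   24]
 [   0  532  243  238    6    0   44   54   97   21]
 [ 153  342  107  202    5    0  246    3   14   13]
 [ 508  509  281  290  121   75   68    0    0    0]]
```

Emit:
{"fn": "drive_tool", "kwargs": {"commands": [{"dx": -1, "dy": -0.47, "rz": -0.125, "grip": 1}, {"dx": -1, "dy": -0.47, "rz": -0.125, "grip": 1}, {"dx": -1, "dy": -0.47, "rz": -0.125, "grip": 1}]}}

```text
$.commands[0]: bad value
```

Emit:
{"fn": "drive_tool", "kwargs": {"commands": [{"dx": -1, "dy": -0.47, "dz": 0, "rx": 0, "ry": 0, "rz": -0.125, "grip": 1}, {"dx": -1, "dy": -0.47, "dz": 0, "rx": 0, "ry": 0, "rz": -0.125, "grip": 1}, {"dx": -1, "dy": -0.47, "dz": 0, "rx": 0, "ry": 0, "rz": -0.125, "grip": 1}]}}

```text
time: 1.58
eef_pos: [0.2159, 0.4098, 0.2505]
orientation: [0.001, 1.0, -0.0, 0.0]
ft_force: [0.0, 1.2, 0.1]
gripper_width: 0.0852
```

Emit:
{"fn": "drive_tool", "kwargs": {"commands": [{"dx": -0.91, "dy": -0.78, "dz": 0, "rx": 0, "ry": 0, "rz": 0, "grip": 1}, {"dx": -0.91, "dy": -0.78, "dz": 0, "rx": 0, "ry": 0, "rz": 0, "grip": 1}]}}

```text
time: 1.82
eef_pos: [0.3072, 0.3312, 0.2507]
orientation: [0.0, 1.0, 0.0, 0.0]
ft_force: [1.7, 0.8, 0.0]
gripper_width: 0.085
```

Emit:
{"fn": "drive_tool", "kwargs": {"commands": [{"dx": -0.95, "dy": -0.85, "dz": 0, "rx": 0, "ry": 0, "rz": 0, "grip": 1}, {"dx": -0.95, "dy": -0.85, "dz": 0, "rx": 0, "ry": 0, "rz": 0, "grip": 1}]}}

```text
time: 2.08
eef_pos: [0.4009, 0.2473, 0.2509]
orientation: [0.0, 1.0, 0.0, 0.001]
ft_force: [1.0, 1.9, -0.4]
gripper_width: 0.0851
```

Emit:
{"fn": "drive_tool", "kwargs": {"commands": [{"dx": -0.95, "dy": -0.85, "dz": 0, "rx": 0, "ry": 0, "rz": 0, "grip": 1}, {"dx": -0.95, "dy": -0.85, "dz": 0, "rx": 0, "ry": 0, "rz": 0, "grip": 1}, {"dx": -0.95, "dy": -0.85, "dz": 0, "rx": 0, "ry": 0, "rz": 0, "grip": 1}]}}

```text
time: 2.45
eef_pos: [0.4979, 0.1602, 0.2503]
orientation: [0.003, 1.0, 0.0, 0.0]
ft_force: [0.3, 0.4, 0.2]
gripper_width: 0.0855
```

```bash
cat >> h.py <<'E'
from scipy.spatial.transform import Rotation as Ro
def wcloud(p,s,mask=None):
    z=p["range_z"]; v,u=np.nonzero((z>0)&(mask if mask is not None else True)); zz=z[v,u];K=p["K"]
    a=(u-K[0,2]);b=(v-K[1,2]); r=np.hypot(a,b)+1e-9; th=r/K[0,0]
    ok=th<1.2
    u,v,zz,a,b,r,th=[q[ok] for q in(u,v,zz,a,b,r,th)]
    c=np.stack([np.tan(th)*a/r*zz,np.tan(th)*b/r*zz,zz],1)
    M=p["mount"]; c=c@M[:3,:3].T+M[:3,3]
    return c@Ro.from_quat(s["orientation"]).as_matrix().T+s["eef_pos"],u,v
E
python3 - <<'E'
from h import *
s=state();p=snapshot("wrist"); cv2.imwrite("pics/w1.png",p["frame"][:,:,::-1])
P,u,v=wcloud(p,s)
b2=(P[:,0]>0.38)&(P[:,0]<0.60)&(P[:,1]<0.25)&(P[:,1]>0.1)
for lo,hi in[(.003,.01),(.0215,.06),(.026,.06),(.085,.11)]:
    g=P[b2&(P[:,2]>lo)&(P[:,2]<hi)]; print(lo,cv2.minAreaRect(g[:,:2].astype(np.float32)),len(g),np.median(g,0)) if len(g) else 0
g=P[b2&(P[:,2]>.05)]; print(np.percentile(g[:,2],[50,95]))
np.save("/tmp/w1.npy",P[b2])
print(outline_of(p,"rake_grip")[0]["pixel"])
E
```

```text
0.003 ((0.4927728772163391, 0.18431749939918518), (0.1622399538755417, 0.06031053885817528), 8.396071434020996) 2822 [0.48287417 0.18887808 0.00360139]
0.0215 ((0.49103519320487976, 0.18023747205734253), (0.16126832365989685, 0.032134898006916046), 8.68253231048584) 2587 [0.46111757 0.17770156 0.03121935]
0.026 ((0.49103519320487976, 0.18023747205734253), (0.16126832365989685, 0.032134898006916046), 8.68253231048584) 2563 [0.46033595 0.17767222 0.03123076]
0.085 ((0.4909052848815918, 0.18032871186733246), (0.043869756162166595, 0.02252550795674324), 8.542299270629883) 1544 [0.48901985 0.18004719 0.09483882]
[0.31532957 0.33344766]
[343.3, 206.1]
```

View pics/w1.png

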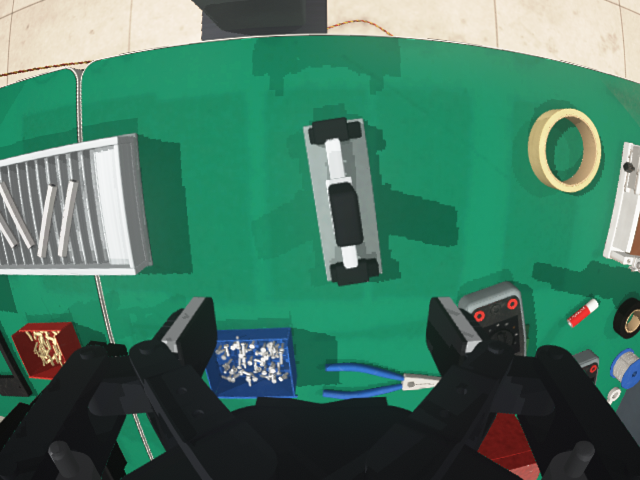

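Emit:
{"fn": "drive_tool", "kwargs": {"commands": [{"dx": 0.07, "dy": 0.2, "dz": 0.5, "rx": 0, "ry": 0, "rz": -0.074, "grip": 1}, {"dx": 0.07, "dy": 0.2, "dz": 0.98, "rx": 0, "ry": 0, "rz": -0.074, "grip": 1}, {"dx": 0.07, "dy": 0.2, "dz": 0.98, "rx": 0, "ry": 0, "rz": -0.074, "grip": 1}, {"dx": 0.07, "dy": 0.2, "dz": 0.98, "rx": 0, "ry": 0, "rz": -0.074, "grip": 1}]}}

```text
time: 3.05
eef_pos: [0.4894, 0.1834, 0.1546]
orientation: [-0.077, 0.997, 0.001, 0.001]
ft_force: [1.1, -0.2, 0.6]
gripper_width: 0.0852
```

```bash
python3 - <<'E'
from h import *
s=state();p=snapshot("wrist"); cv2.imwrite("pics/w2.png",p["frame"][:,:,::-1])
R=Ro.from_quat(s["orientation"]).as_matrix(); print(s["eef_pos"],"toolyaw",np.degrees(np.arctan2(-R[1,0],-R[0,0])),R[:,2])
P,u,v=wcloud(p,s)
b2=(P[:,0]>0.38)&(P[:,0]<0.60)&(P[:,1]<0.25)&(P[:,1]>0.1)
for lo,hi in[(.003,.01),(.0215,.06),(.085,.105)]:
    g=P[b2&(P[:,2]>lo)&(P[:,2]<hi)]; print(lo,cv2.minAreaRect(g[:,:2].astype(np.float32)),len(g),np.median(g,0)) if len(g) else 0
E
```

```text
[0.48939557 0.18336127 0.15458911] toolyaw 8.78220233404487 [ 0.00219847  0.00172626 -0.99999609]
0.003 ((0.49340975284576416, 0.18434926867485046), (0.1627151072025299, 0.060255348682403564), 8.50611686706543) 4641 [0.47694497 0.19472021 0.00355658]
0.0215 ((0.4912726581096649, 0.18053214251995087), (0.16078847646713257, 0.03194352611899376), 8.878026008605957) 4422 [0.45363036 0.17704221 0.03125188]
0.085 ((0.49053287506103516, 0.18015305697917938), (0.0436193011701107, 0.022108061239123344), 9.145709037780762) 3239 [0.48813048 0.18006588 0.09482453]
```

View pics/w2.png

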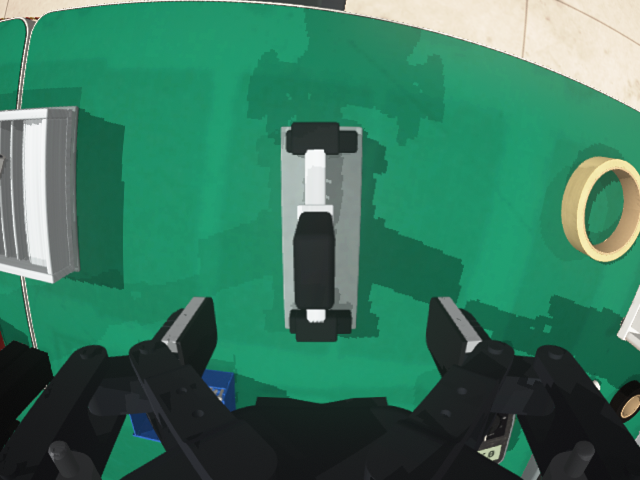

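Emit:
{"fn": "drive_tool", "kwargs": {"commands": [{"dx": -0.01, "dy": -0.03, "dz": 0.4, "rx": 0, "ry": 0, "rz": 0, "grip": 1}, {"dx": -0.01, "dy": -0.03, "dz": 0.8, "rx": 0, "ry": 0, "rz": 0, "grip": 0}, {"dx": -0.01, "dy": -0.03, "dz": 0.865, "rx": 0, "ry": 0, "rz": 0, "grip": -0.2}, {"dx": -0.01, "dy": -0.03, "dz": 0.865, "rx": 0, "ry": 0, "rz": 0, "grip": -0.3}, {"dx": -0.01, "dy": -0.03, "dz": 0.865, "rx": 0, "ry": 0, "rz": 0, "grip": -1}, {"dx": -0.01, "dy": -0.03, "dz": 0.865, "rx": 0, "ry": 0, "rz": 0, "grip": -1}, {"dx": -0.01, "dy": -0.03, "dz": 0.865, "rx": 0, "ry": 0, "rz": 0, "grip": -1}, {"dx": -0.01, "dy": -0.03, "dz": 0.865, "rx": 0, "ry": 0, "rz": 0, "grip": -1}, {"dx": -0.01, "dy": -0.03, "dz": 0.865, "rx": 0, "ry": 0, "rz": 0, "grip": -1}], "squeeze": 60}}

```text
time: 4.22
eef_pos: [0.4928, 0.1811, 0.0704]
orientation: [-0.076, 0.997, 0.001, 0.003]
ft_force: [-0.6, -0.7, 8.7]
gripper_width: 0.0217
```

Emit:
{"fn": "drive_tool", "kwargs": {"commands": [{"dx": 0, "dy": 0, "dz": -0.2, "rx": 0, "ry": 0, "rz": 0, "grip": -1}, {"dx": 0, "dy": 0, "dz": -0.5, "rx": 0, "ry": 0, "rz": 0, "grip": -1}, {"dx": 0, "dy": 0, "dz": -0.8, "rx": 0, "ry": 0, "rz": 0, "grip": -1}, {"dx": 0, "dy": 0, "dz": -0.8, "rx": 0, "ry": 0, "rz": 0, "grip": -1}, {"dx": 0, "dy": 0, "dz": -0.8, "rx": 0, "ry": 0, "rz": 0, "grip": -1}]}}

```text
time: 4.85
eef_pos: [0.4922, 0.1807, 0.1501]
orientation: [-0.076, 0.997, 0.001, 0.003]
ft_force: [-0.2, -0.4, -2.8]
gripper_width: 0.0214
```

```bash
python3 - <<'E'
from h import *
s=state()
R=Ro.from_quat(s["orientation"]).as_matrix(); print(s["eef_pos"],"toolyaw",np.degrees(np.arctan2(-R[1,0],-R[0,0])),R[:,2],s["ft_force"],s["gripper_width"])
for cam in("scene","side"):
    p=snapshot(cam); cv2.imwrite(f"pics/{cam}2.png",cv2.resize(p["frame"][120:360,180:500,::-1],None,fx=2.4,fy=2.4))
    P,u,v=cloud(p); c=s["eef_pos"]
    q=P[(abs(P[:,0]-c[0])<.1)&(abs(P[:,1]-c[1])<.05)&(P[:,2]>.05)&(P[:,2]<c[2]-.022)]
    print(cam,len(q),np.percentile(q[:,2],[1,5,50,95]),cv2.minAreaRect(q[:,:2].astype(np.float32)))
    # rake shoes z top vs x
    for a,b in((-.08,-.06),(.06,.08)):
        k=q[(q[:,0]-c[0]>a)&(q[:,0]-c[0]<b)]; print("  shoe",len(k),np.percentile(k[:,2],[5,95]) if len(k) else 0)
E
```

```text
[0.49224025 0.18074649 0.15009781] toolyaw 8.75894793805717 [ 0.00611549  0.00304613 -0.99997666] [-0.2012959  -0.36620384 -2.81147663] 0.02142078294142534
scene 414 [0.08698419 0.09057463 0.11110801 0.12311546] ((0.4912777543067932, 0.17923104763031006), (0.1680978238582611, 0.03709699586033821), 9.180784225463867)
  shoe 78 [0.10189786 0.1158577 ]
  shoe 54 [0.10025238 0.11623477]
side 375 [0.08567888 0.08814012 0.10621182 0.12246448] ((0.48816418647766113, 0.1794392466545105), (0.1622205227613449, 0.03930432349443436), 8.7390775680542)
  shoe 37 [0.09970081 0.11185699]
  shoe 32 [0.09903464 0.11153604]
```

View pics/scene2.png

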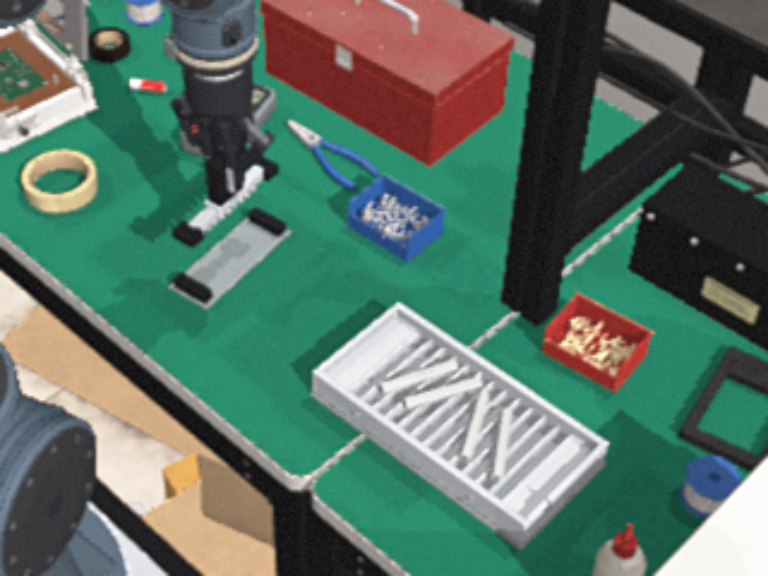

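```bash
python3 - <<'E'
from h import *
s=state();p=snapshot("wrist"); cv2.imwrite("pics/w3.png",p["frame"][:,:,::-1])
P,u,v=wcloud(p,s)
b2=(P[:,0]>0.38)&(P[:,0]<0.60)&(P[:,1]<0.02)&(P[:,1]>-0.4)
q=P[b2]; print(len(q),q[:,:2].min(0),q[:,:2].max(0))
t=q[(q[:,2]>.038)&(q[:,2]<.05)]
print(cv2.minAreaRect(t[:,:2].astype(np.float32)))
for s_ in(1,-1):
    k=t[(s_*(t[:,0]-.491)>.058)&(abs(t[:,1]+.185)<.13)]
    print(len(k),np.polyfit(k[:,1]+.185,k[:,0],1) if len(k)>9 else 0,np.median(k[:,2]) if len(k) else 0)
k=t[(t[:,1]>-.05)]; print(np.polyfit(k[:,0]-.491,k[:,1],1),np.median(k,0),len(k))
b=(abs(P[:,0]-.493)<.11)&(abs(P[:,1]-.184)<.07)
g=P[b&(P[:,2]>.003)&(P[:,2]<.008)];print("rest",cv2.minAreaRect(g[:,:2].astype(np.float32)))
g=P[b&(P[:,2]>.013)&(P[:,2]<.03)];print("ledges",cv2.minAreaRect(g[:,:2].astype(np.float32)),np.median(g[:,2]),len(g))
E
```

```text
30156 [ 0.38000128 -0.15459285] [0.59999913 0.01999475]
((0.48818692564964294, -0.06917417049407959), (0.1444692462682724, 0.07082086056470871), 1.0947022438049316)
312 [-0.04107663  0.56007714] 0.04082751498254664
303 [-0.02466308  0.42313194] 0.040948887045291385
[ 0.02093302 -0.0384298 ] [ 0.48282461 -0.03786857  0.04070768] 1385
rest ((0.4736402928829193, 0.1816108375787735), (0.12232410162687302, 0.05954451858997345), 8.443941116333008)
ledges ((0.41979044675827026, 0.19737608730793), (0.015231057070195675, 0.0032387676183134317), 10.70560359954834) 0.016834710653515605 102
```

View pics/w3.png

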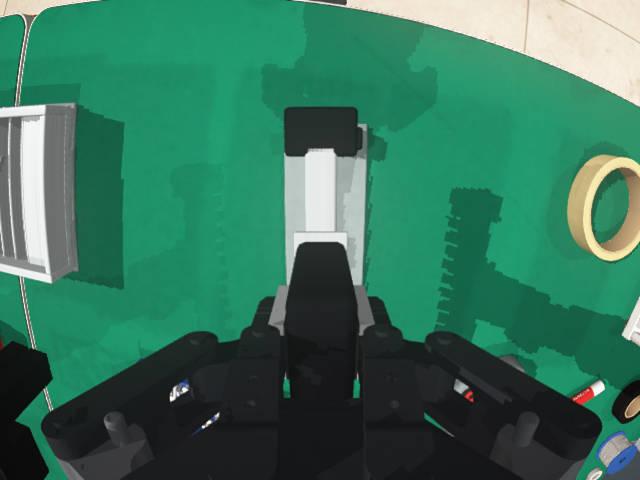

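Emit:
{"fn": "drive_tool", "kwargs": {"commands": [{"dx": 0.08, "dy": -0.5, "dz": 0, "rx": 0, "ry": 0, "rz": 0.03, "grip": -1}, {"dx": 0.144, "dy": -0.94, "dz": 0, "rx": 0, "ry": 0, "rz": 0.058, "grip": -1}, {"dx": 0.144, "dy": -0.94, "dz": 0, "rx": 0, "ry": 0, "rz": 0.058, "grip": -1}]}}

```text
time: 5.38
eef_pos: [0.4914, 0.0831, 0.1486]
orientation: [-0.014, 1.0, 0.001, 0.002]
ft_force: [-0.6, 1.2, -2.3]
gripper_width: 0.0214
```

Emit:
{"fn": "drive_tool", "kwargs": {"commands": [{"dx": 0.03, "dy": -0.4, "dz": 0, "rx": 0, "ry": 0, "rz": 0, "grip": -1}, {"dx": 0.03, "dy": -0.9, "dz": 0, "rx": 0, "ry": 0, "rz": 0, "grip": -1}, {"dx": 0.03, "dy": -0.9, "dz": 0, "rx": 0, "ry": 0, "rz": 0, "grip": -1}]}}

```text
time: 5.75
eef_pos: [0.4908, -0.0089, 0.148]
orientation: [-0.012, 1.0, 0.001, 0.001]
ft_force: [-0.6, 1.4, -3.0]
gripper_width: 0.0211
```

```bash
cat >> h.py <<'E'
T0=np.array([.491,-.185]); TY=.032
def rep(off=(-.0015,-.0005,-.0024)):
    s=state(); R=Ro.from_quat(s["orientation"]).as_matrix(); yaw=np.arctan2(-R[1,0],-R[0,0])
    g=s["eef_pos"]+np.array(off); d=g[:2]-T0; c,sn=np.cos(TY),np.sin(TY)
    print("t",round(s["time"],2),"tcp",np.round(s["eef_pos"],4),"rake in tray x,y",np.round([c*d[0]+sn*d[1],-sn*d[0]+c*d[1]],4),"z",round(g[2],4),"yaw-tray deg",round(np.degrees(yaw-TY),2),"toolz",np.round(R[:,2],4),"F",np.round(s["ft_force"],1),"w",round(s["gripper_width"],4))
    return s,R
E
python3 -c "
from h import *
s,R=rep();print(R.round(4))"
```

```text
t 5.75 tcp [ 0.4908 -0.0089  0.148 ] rake in tray x,y [0.0039 0.1756] z 0.1456 yaw-tray deg -0.41 toolz [ 0.0028  0.0015 -1.    ] F [-0.6  1.4 -3. ] w 0.0211
[[-0.9997 -0.0248  0.0028]
 [-0.0248  0.9997  0.0015]
 [-0.0028  0.0015 -1.    ]]
```

Emit:
{"fn": "drive_tool", "kwargs": {"commands": [{"dx": 0.04, "dy": -0.3, "dz": 0, "rx": 0, "ry": -0.0016, "rz": -0.0035, "grip": -1}, {"dx": 0.04, "dy": -0.53, "dz": 0.1, "rx": 0, "ry": -0.0016, "rz": -0.0035, "grip": -1}, {"dx": 0.04, "dy": -0.53, "dz": 0.3, "rx": 0, "ry": -0.0016, "rz": -0.0035, "grip": -1}, {"dx": 0.04, "dy": -0.53, "dz": 0.46, "rx": 0, "ry": -0.0016, "rz": -0.0035, "grip": -1}, {"dx": 0.04, "dy": -0.53, "dz": 0.46, "rx": 0, "ry": -0.0016, "rz": -0.0035, "grip": -1}, {"dx": 0.04, "dy": -0.53, "dz": 0.46, "rx": 0, "ry": -0.0016, "rz": -0.0035, "grip": -1}]}}

```text
time: 6.5
eef_pos: [0.4885, -0.0613, 0.1023]
orientation: [-0.017, 1.0, 0.001, 0.003]
ft_force: [0.1, 0.3, -1.3]
gripper_width: 0.0216
```

```bash
python3 - <<'E'
from h import *
rep()
p=snapshot("scene"); cv2.imwrite("pics/s3.png",cv2.resize(p["frame"][200:400,260:500,::-1],None,fx=3,fy=3,interpolation=cv2.INTER_CUBIC))
s=state();p=snapshot("wrist"); cv2.imwrite("pics/w4.png",p["frame"][:,:,::-1])
E
```

```text
t 6.5 tcp [ 0.4885 -0.0613  0.1023] rake in tray x,y [-0.      0.1233] z 0.0999 yaw-tray deg 0.06 toolz [ 0.0064  0.0018 -1.    ] F [ 0.1  0.3 -1.3] w 0.0216
```

View pics/s3.png

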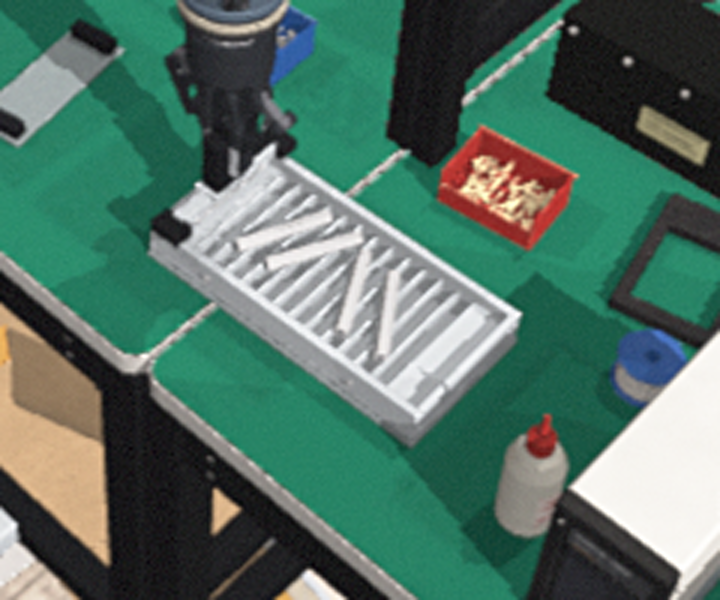

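View pics/w4.png

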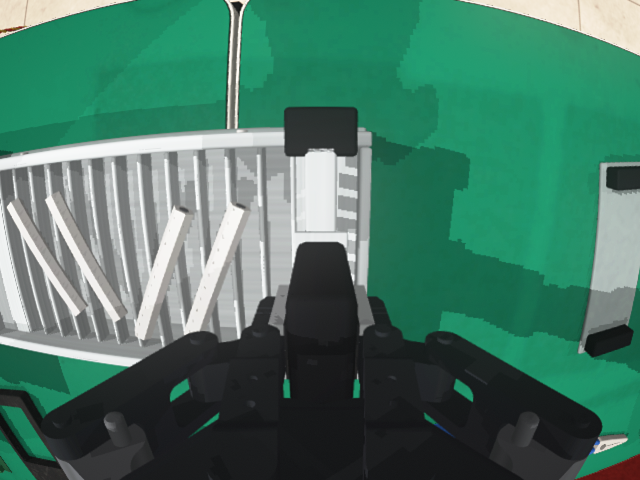

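Emit:
{"fn": "drive_tool", "kwargs": {"commands": [{"dx": 0, "dy": 0, "dz": 0.03, "rx": 0, "ry": 0, "rz": 0, "grip": -1}, {"dx": 0, "dy": 0, "dz": 0.06, "rx": 0, "ry": 0, "rz": 0, "grip": -1}, {"dx": 0, "dy": 0, "dz": 0.06, "rx": 0, "ry": 0, "rz": 0, "grip": -1}, {"dx": 0, "dy": 0, "dz": 0.06, "rx": 0, "ry": 0, "rz": 0, "grip": -1}]}}

```text
time: 7.1
eef_pos: [0.4887, -0.0616, 0.0965]
orientation: [-0.016, 1.0, 0.001, 0.004]
ft_force: [0.0, -0.3, -2.7]
gripper_width: 0.0214
```

```bash
python3 - <<'E'
from h import *
rep()
s=state();p=snapshot("wrist")
P,u,v=wcloud(p,s)
d=P[:,:2]-T0;c,sn=np.cos(TY),np.sin(TY)
T=np.stack([c*d[:,0]+sn*d[:,1],-sn*d[:,0]+c*d[:,1],P[:,2]],1)
k=(abs(T[:,0])<.062)&(T[:,1]<.09)&(T[:,1]>-.135)&(T[:,2]>.0325)&(T[:,2]<.043)
im=np.zeros((480,640),np.uint8); im[v[k],u[k]]=1
n,l,st,_=cv2.connectedComponentsWithStats(im,connectivity=8)
lab=l[v,u]
for i in range(1,n):
    if st[i,4]<60: continue
    q=T[k&(lab==i)]; print(len(q),cv2.minAreaRect(q[:,:2].astype(np.float32)),"y range",q[:,1].min(),q[:,1].max(),"z",np.median(q[:,2]))
E
```

```text
t 7.1 tcp [ 0.4887 -0.0616  0.0965] rake in tray x,y [0.0002 0.123 ] z 0.0941 yaw-tray deg 0.04 toolz [ 0.007   0.0016 -1.    ] F [ 0.  -0.3 -2.7] w 0.0214
2339 ((-0.002315618097782135, -0.02411814220249653), (0.09014230221509933, 0.011702777817845345), 25.940902709960938) y range -0.04837803376551003 -0.0006840575849129736 z 0.037293832104140306
1945 ((-0.0020006708800792694, -0.06099793314933777), (0.0905957892537117, 0.012694910168647766), 32.478092193603516) y range -0.0881006235746188 -0.03236288940963282 z 0.037141146608569126
2973 ((0.0077970996499061584, 0.06325200200080872), (0.0132173802703619, 0.08830506354570389), 65.75053405761719) y range 0.039749437766872994 0.0863993098070124 z 0.037527693937128695
2779 ((0.009976416826248169, 0.02848074771463871), (0.013281348161399364, 0.09119764715433121), 63.534454345703125) y range 0.003014202255289385 0.05461698795559507 z 0.03743635590078068
```

Emit:
{"fn": "drive_tool", "kwargs": {"commands": [{"dx": 0, "dy": 0, "dz": 0.01, "rx": 0, "ry": 0, "rz": 0, "grip": -1}, {"dx": 0, "dy": 0, "dz": 0.02, "rx": 0, "ry": 0, "rz": 0, "grip": -1}, {"dx": 0, "dy": 0, "dz": 0.02, "rx": 0, "ry": 0, "rz": 0, "grip": -1}]}}

```text
time: 7.52
eef_pos: [0.4887, -0.0616, 0.0945]
orientation: [-0.016, 1.0, 0.001, 0.004]
ft_force: [0.4, 0.3, -2.7]
gripper_width: 0.0216
```

Emit:
{"fn": "drive_tool", "kwargs": {"commands": [{"dx": 0, "dy": 0, "dz": 0.005, "rx": 0, "ry": 0, "rz": 0, "grip": -1}, {"dx": 0, "dy": 0, "dz": 0.01, "rx": 0, "ry": 0, "rz": 0, "grip": -1}, {"dx": 0, "dy": 0, "dz": 0.01, "rx": 0, "ry": 0, "rz": 0, "grip": -1}]}}

```text
time: 7.9
eef_pos: [0.4888, -0.0616, 0.0937]
orientation: [-0.016, 1.0, 0.001, 0.004]
ft_force: [-1.6, -0.1, 4.0]
gripper_width: 0.0214
```

Emit:
{"fn": "drive_tool", "kwargs": {"commands": [{"dx": 0, "dy": -0.05, "dz": 0.002, "rx": 0, "ry": 0, "rz": 0, "grip": -1}, {"dx": 0, "dy": -0.1, "dz": 0.002, "rx": 0, "ry": 0, "rz": 0, "grip": -1}, {"dx": 0, "dy": -0.15, "dz": 0.002, "rx": 0, "ry": 0, "rz": 0, "grip": -1}, {"dx": 0, "dy": -0.2, "dz": 0.002, "rx": 0, "ry": 0, "rz": 0, "grip": -1}, {"dx": 0, "dy": -0.25, "dz": 0.002, "rx": 0, "ry": 0, "rz": 0, "grip": -1}, {"dx": 0, "dy": -0.3, "dz": 0.002, "rx": 0, "ry": 0, "rz": 0, "grip": -1}]}}

```text
time: 8.65
eef_pos: [0.4899, -0.0919, 0.0936]
orientation: [-0.016, 1.0, 0.001, 0.004]
ft_force: [0.0, 3.9, 5.6]
gripper_width: 0.0216
```

Emit:
{"fn": "drive_tool", "kwargs": {"commands": [{"dx": 0, "dy": -0.03, "dz": 0.0, "rx": 0, "ry": 0, "rz": 0, "grip": -1}, {"dx": 0, "dy": -0.06, "dz": 0.0, "rx": 0, "ry": 0, "rz": 0, "grip": -1}, {"dx": 0, "dy": -0.09, "dz": 0.0, "rx": 0, "ry": 0, "rz": 0, "grip": -1}, {"dx": 0, "dy": -0.12, "dz": 0.0, "rx": 0, "ry": 0, "rz": 0, "grip": -1}, {"dx": 0, "dy": -0.15, "dz": 0.0, "rx": 0, "ry": 0, "rz": 0, "grip": -1}]}}

```text
time: 9.28
eef_pos: [0.4904, -0.1071, 0.0936]
orientation: [-0.016, 1.0, 0.001, 0.004]
ft_force: [-0.7, 4.8, 7.2]
gripper_width: 0.0213
```

Emit:
{"fn": "drive_tool", "kwargs": {"commands": [{"dx": 0, "dy": -0.03, "dz": 0.0, "rx": 0, "ry": 0, "rz": 0, "grip": -1}, {"dx": 0, "dy": -0.06, "dz": 0.0, "rx": 0, "ry": 0, "rz": 0, "grip": -1}, {"dx": 0, "dy": -0.09, "dz": 0.0, "rx": 0, "ry": 0, "rz": 0, "grip": -1}, {"dx": 0, "dy": -0.12, "dz": 0.0, "rx": 0, "ry": 0, "rz": 0, "grip": -1}]}}

```text
time: 9.78
eef_pos: [0.4908, -0.1193, 0.0936]
orientation: [-0.016, 1.0, 0.001, 0.004]
ft_force: [-0.7, 3.7, 5.5]
gripper_width: 0.0214
```

```bash
cat >> h.py <<'E'
def rods(p,s,w=True):
    P,u,v=wcloud(p,s) if w else cloud(p)
    d=P[:,:2]-T0;c,sn=np.cos(TY),np.sin(TY)
    T=np.stack([c*d[:,0]+sn*d[:,1],-sn*d[:,0]+c*d[:,1],P[:,2]],1)
    k=(abs(T[:,0])<.062)&(T[:,1]<.105)&(T[:,1]>-.135)&(T[:,2]>.031)&(T[:,2]<.043)
    im=np.zeros((480,640),np.uint8); im[v[k],u[k]]=1
    n,l,st,_=cv2.connectedComponentsWithStats(im,connectivity=8)
    lab=l[v,u]
    for i in range(1,n):
        if st[i,4]<60: continue
        q=T[k&(lab==i)]; r=cv2.minAreaRect(q[:,:2].astype(np.float32)); print(" high:",len(q),np.round(r[0],3),np.round(r[1],3),round(r[2]),"y",q[:,1].min().round(3),q[:,1].max().round(3),"z",np.median(q[:,2]).round(4))
E
python3 - <<'E'
from h import *
s,R=rep(); p=snapshot("wrist"); rods(p,s); cv2.imwrite("pics/w5.png",p["frame"][:,:,::-1])
E
```

```text
t 9.78 tcp [ 0.4908 -0.1193  0.0936] rake in tray x,y [0.0004 0.0652] z 0.0912 yaw-tray deg 0.02 toolz [ 0.0078  0.0026 -1.    ] F [-0.7  3.7  5.5] w 0.0214
 high: 3060 [-0.002 -0.024] [0.091 0.011] 26 y -0.049 -0.001 z 0.0367
 high: 2679 [-0.002 -0.061] [0.091 0.013] 31 y -0.089 -0.034 z 0.0365
 high: 3870 [0.008 0.036] [0.026 0.093] 66 y 0.006 0.058 z 0.0367
```

View pics/w5.png

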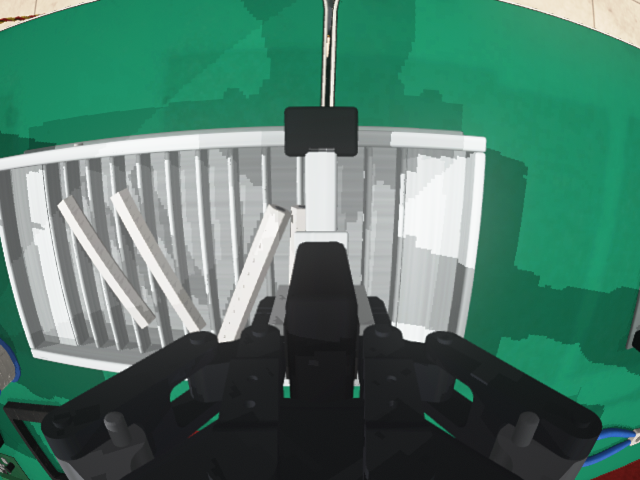

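Emit:
{"fn": "drive_tool", "kwargs": {"commands": [{"dx": 0, "dy": -0.03, "dz": 0.0, "rx": 0, "ry": 0, "rz": 0, "grip": -1}, {"dx": 0, "dy": -0.06, "dz": 0.0, "rx": 0, "ry": 0, "rz": 0, "grip": -1}, {"dx": 0, "dy": -0.09, "dz": 0.0, "rx": 0, "ry": 0, "rz": 0, "grip": -1}, {"dx": 0, "dy": -0.12, "dz": 0.0, "rx": 0, "ry": 0, "rz": 0, "grip": -1}]}}

```text
time: 10.32
eef_pos: [0.4912, -0.1319, 0.0936]
orientation: [-0.016, 1.0, 0.001, 0.004]
ft_force: [-0.2, 4.0, 6.6]
gripper_width: 0.0215
```

```bash
python3 - <<'E'
from h import *
s,R=rep(); p=snapshot("scene"); rods(p,s,False); cv2.imwrite("pics/s6.png",cv2.resize(p["frame"][220:380,300:460,::-1],None,fx=3.7,fy=3.7,interpolation=cv2.INTER_CUBIC))
E
```

```text
t 10.32 tcp [ 0.4912 -0.1319  0.0936] rake in tray x,y [0.0004 0.0527] z 0.0912 yaw-tray deg 0.01 toolz [ 0.0079  0.0027 -1.    ] F [-0.2  4.   6.6] w 0.0215
 high: 138 [0.012 0.025] [0.021 0.099] 75 y 0.005 0.039 z 0.0375
 high: 140 [-0.002 -0.027] [0.094 0.013] 26 y -0.053 -0.003 z 0.0374
 high: 146 [ 0.001 -0.062] [0.097 0.014] 32 y -0.092 -0.038 z 0.0371
```

View pics/s6.png

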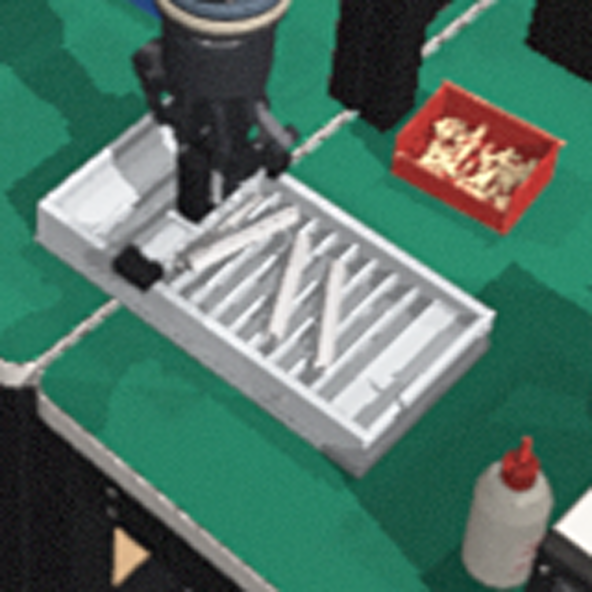

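Emit:
{"fn": "drive_tool", "kwargs": {"commands": [{"dx": 0, "dy": -0.03, "dz": 0.0, "rx": 0, "ry": 0, "rz": 0, "grip": -1}, {"dx": 0, "dy": -0.06, "dz": 0.0, "rx": 0, "ry": 0, "rz": 0, "grip": -1}, {"dx": 0, "dy": -0.09, "dz": 0.0, "rx": 0, "ry": 0, "rz": 0, "grip": -1}, {"dx": 0, "dy": -0.12, "dz": 0.0, "rx": 0, "ry": 0, "rz": 0, "grip": -1}]}}

```text
time: 10.88
eef_pos: [0.4916, -0.1444, 0.0936]
orientation: [-0.016, 1.0, 0.001, 0.004]
ft_force: [0.2, 3.5, 5.4]
gripper_width: 0.0214
```

```bash
python3 - <<'E'
from h import *
s,R=rep(); p=snapshot("scene"); rods(p,s,False); cv2.imwrite("pics/s7.png",cv2.resize(p["frame"][220:380,300:460,::-1],None,fx=3.7,fy=3.7,interpolation=cv2.INTER_CUBIC))
s=state();p=snapshot("wrist");rods(p,s); cv2.imwrite("pics/w7.png",p["frame"][:,:,::-1])
E
```

```text
t 10.88 tcp [ 0.4916 -0.1444  0.0936] rake in tray x,y [0.0004 0.0401] z 0.0912 yaw-tray deg -0.0 toolz [ 0.0079  0.0027 -1.    ] F [0.2 3.5 5.4] w 0.0214
 high: 146 [0.013 0.023] [0.021 0.099] 83 y 0.01 0.038 z 0.0364
 high: 139 [-0.002 -0.027] [0.096 0.014] 26 y -0.054 -0.002 z 0.0376
 high: 144 [-0.003 -0.065] [0.094 0.015] 30 y -0.091 -0.037 z 0.0376
 high: 3322 [-0.002 -0.026] [0.091 0.014] 26 y -0.05 -0.0 z 0.0367
 high: 2951 [-0.002 -0.061] [0.09  0.011] 32 y -0.088 -0.034 z 0.0366
 high: 1093 [-0.013  0.027] [0.01  0.046] 82 y 0.019 0.033 z 0.0336
```

View pics/w7.png

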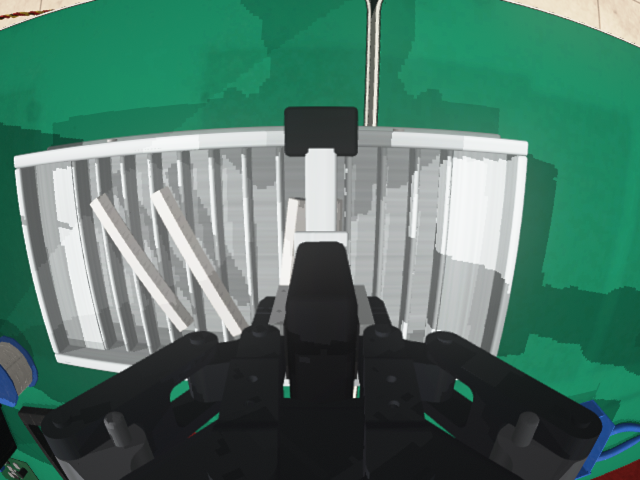

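View pics/s7.png

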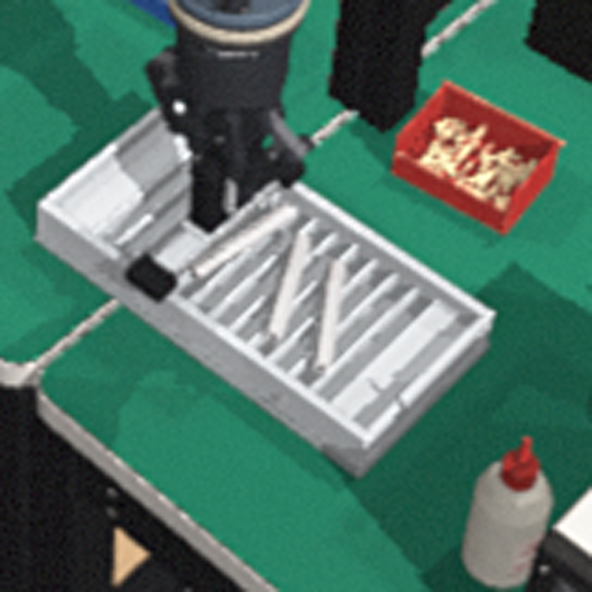

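Emit:
{"fn": "drive_tool", "kwargs": {"commands": [{"dx": 0, "dy": -0.02, "dz": 0.0, "rx": 0, "ry": 0, "rz": 0, "grip": -1}, {"dx": 0, "dy": -0.04, "dz": 0.0, "rx": 0, "ry": 0, "rz": 0, "grip": -1}, {"dx": 0, "dy": -0.06, "dz": 0.0, "rx": 0, "ry": 0, "rz": 0, "grip": -1}]}}

```text
time: 11.35
eef_pos: [0.4918, -0.1509, 0.0936]
orientation: [-0.016, 1.0, 0.001, 0.004]
ft_force: [-1.3, 4.5, 5.5]
gripper_width: 0.021
```

Emit:
{"fn": "drive_tool", "kwargs": {"commands": [{"dx": 0, "dy": -0.02, "dz": 0.0, "rx": 0, "ry": 0, "rz": 0, "grip": -1}, {"dx": 0, "dy": -0.04, "dz": 0.0, "rx": 0, "ry": 0, "rz": 0, "grip": -1}, {"dx": 0, "dy": -0.06, "dz": 0.0, "rx": 0, "ry": 0, "rz": 0, "grip": -1}]}}

```text
time: 11.72
eef_pos: [0.492, -0.1571, 0.0936]
orientation: [-0.016, 1.0, 0.001, 0.004]
ft_force: [0.5, 4.5, 5.6]
gripper_width: 0.0211
```

```bash
python3 - <<'E'
from h import *
s,R=rep(); p=snapshot("scene"); rods(p,s,False); cv2.imwrite("pics/s8.png",cv2.resize(p["frame"][220:380,300:460,::-1],None,fx=3.7,fy=3.7,interpolation=cv2.INTER_CUBIC))
s=state();p=snapshot("wrist");rods(p,s); cv2.imwrite("pics/w8.png",p["frame"][:,:,::-1])
E
```

```text
t 11.72 tcp [ 0.492  -0.1571  0.0936] rake in tray x,y [0.0003 0.0274] z 0.0912 yaw-tray deg -0.03 toolz [ 0.0079  0.0027 -1.    ] F [0.5 4.5 5.6] w 0.0211
 high: 136 [-0.001 -0.026] [0.097 0.013] 27 y -0.052 -0.005 z 0.0375
 high: 145 [-0.003 -0.065] [0.092 0.014] 29 y -0.092 -0.038 z 0.0378
 high: 3142 [-0.005 -0.027] [0.084 0.014] 26 y -0.05 -0.007 z 0.0368
 high: 3052 [-0.002 -0.061] [0.09  0.011] 32 y -0.088 -0.033 z 0.0367
```

View pics/w8.png

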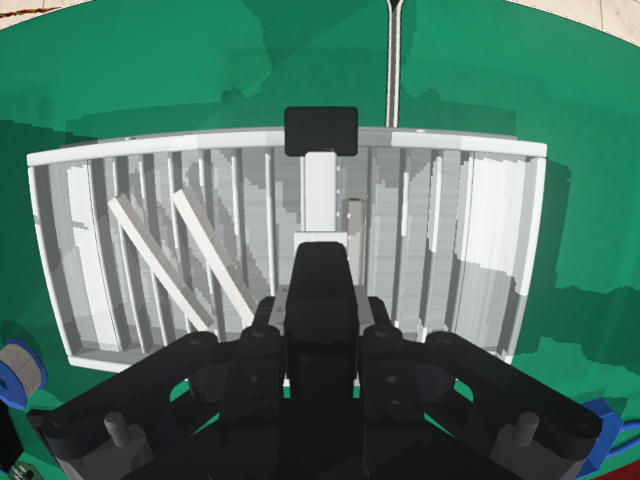

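View pics/s8.png

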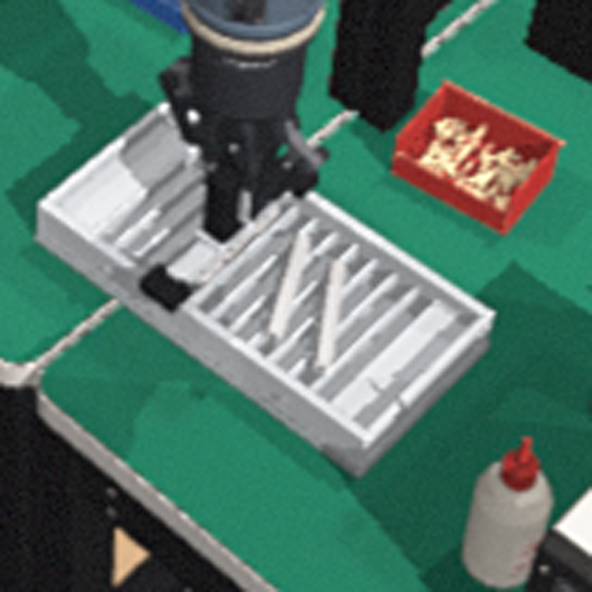

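Emit:
{"fn": "drive_tool", "kwargs": {"commands": [{"dx": 0, "dy": -0.025, "dz": 0.0, "rx": 0, "ry": 0, "rz": 0, "grip": -1}, {"dx": 0, "dy": -0.05, "dz": 0.0, "rx": 0, "ry": 0, "rz": 0, "grip": -1}, {"dx": 0, "dy": -0.075, "dz": 0.0, "rx": 0, "ry": 0, "rz": 0, "grip": -1}, {"dx": 0, "dy": -0.1, "dz": 0.0, "rx": 0, "ry": 0, "rz": 0, "grip": -1}]}}

```text
time: 12.32
eef_pos: [0.4922, -0.1675, 0.0936]
orientation: [-0.016, 1.0, 0.001, 0.004]
ft_force: [0.0, 3.8, 5.1]
gripper_width: 0.0215
```

Emit:
{"fn": "drive_tool", "kwargs": {"commands": [{"dx": 0, "dy": -0.025, "dz": 0.0, "rx": 0, "ry": 0, "rz": 0, "grip": -1}, {"dx": 0, "dy": -0.05, "dz": 0.0, "rx": 0, "ry": 0, "rz": 0, "grip": -1}, {"dx": 0, "dy": -0.075, "dz": 0.0, "rx": 0, "ry": 0, "rz": 0, "grip": -1}, {"dx": 0, "dy": -0.1, "dz": 0.0, "rx": 0, "ry": 0, "rz": 0, "grip": -1}]}}

```text
time: 12.82
eef_pos: [0.4925, -0.1778, 0.0936]
orientation: [-0.016, 1.0, 0.001, 0.004]
ft_force: [0.8, 5.0, 4.8]
gripper_width: 0.0216
```

```bash
python3 - <<'E'
from h import *
s,R=rep(); p=snapshot("scene"); rods(p,s,False); cv2.imwrite("pics/s9.png",cv2.resize(p["frame"][220:380,300:460,::-1],None,fx=3.7,fy=3.7,interpolation=cv2.INTER_CUBIC))
s=state();p=snapshot("wrist");rods(p,s); cv2.imwrite("pics/w9.png",p["frame"][:,:,::-1])
E
```

```text
t 12.82 tcp [ 0.4925 -0.1778  0.0936] rake in tray x,y [0.0002 0.0067] z 0.0912 yaw-tray deg -0.05 toolz [ 0.0079  0.0028 -1.    ] F [0.8 5.  4.8] w 0.0216
 high: 138 [-0.001 -0.026] [0.096 0.015] 26 y -0.051 -0.001 z 0.0377
 high: 143 [-0.003 -0.065] [0.1   0.013] 32 y -0.093 -0.037 z 0.0375
 high: 2695 [-0.014 -0.032] [0.064 0.014] 26 y -0.051 -0.013 z 0.0368
 high: 3311 [-0.001 -0.062] [0.091 0.014] 31 y -0.09 -0.034 z 0.0367
```

View pics/w9.png

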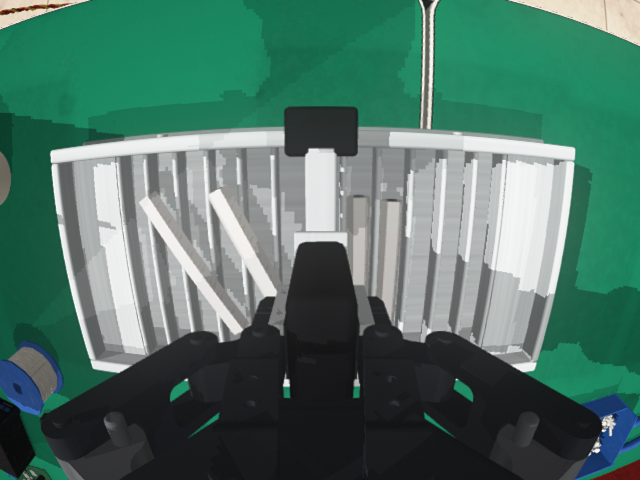

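View pics/s9.png

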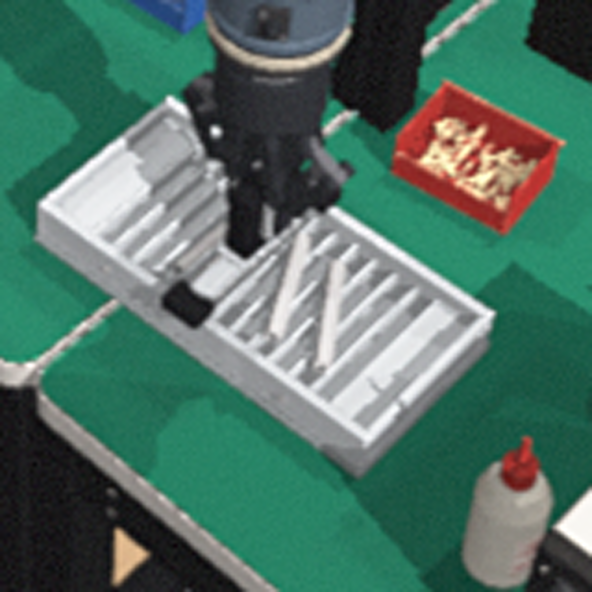

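Emit:
{"fn": "drive_tool", "kwargs": {"commands": [{"dx": 0, "dy": -0.025, "dz": 0.001, "rx": 0, "ry": 0, "rz": 0, "grip": -1}, {"dx": 0, "dy": -0.05, "dz": 0.001, "rx": 0, "ry": 0, "rz": 0, "grip": -1}, {"dx": 0, "dy": -0.075, "dz": 0.001, "rx": 0, "ry": 0, "rz": 0, "grip": -1}, {"dx": 0, "dy": -0.1, "dz": 0.001, "rx": 0, "ry": 0, "rz": 0, "grip": -1}]}}

```text
time: 13.42
eef_pos: [0.4928, -0.1882, 0.0935]
orientation: [-0.016, 1.0, 0.001, 0.004]
ft_force: [0.4, 4.3, 5.9]
gripper_width: 0.0213
```

Emit:
{"fn": "drive_tool", "kwargs": {"commands": [{"dx": 0, "dy": -0.025, "dz": 0.0, "rx": 0, "ry": 0, "rz": 0, "grip": -1}, {"dx": 0, "dy": -0.05, "dz": 0.0, "rx": 0, "ry": 0, "rz": 0, "grip": -1}, {"dx": 0, "dy": -0.075, "dz": 0.0, "rx": 0, "ry": 0, "rz": 0, "grip": -1}, {"dx": 0, "dy": -0.1, "dz": 0.0, "rx": 0, "ry": 0, "rz": 0, "grip": -1}]}}

```text
time: 13.92
eef_pos: [0.493, -0.1984, 0.0935]
orientation: [-0.015, 1.0, 0.001, 0.004]
ft_force: [0.3, 5.0, 5.5]
gripper_width: 0.0213
```

```bash
python3 - <<'E'
from h import *
s,R=rep(); p=snapshot("scene"); rods(p,s,False); cv2.imwrite("pics/s10.png",cv2.resize(p["frame"][220:380,300:460,::-1],None,fx=3.7,fy=3.7,interpolation=cv2.INTER_CUBIC))
s=state();p=snapshot("wrist");rods(p,s); cv2.imwrite("pics/w10.png",p["frame"][:,:,::-1])
E
```

```text
t 13.93 tcp [ 0.493  -0.1984  0.0935] rake in tray x,y [ 0.0001 -0.0139] z 0.0911 yaw-tray deg -0.06 toolz [ 0.008  0.003 -1.   ] F [0.3 5.  5.5] w 0.0213
 high: 128 [ 0.003 -0.032] [0.1   0.014] 12 y -0.046 -0.016 z 0.0372
 high: 145 [-0.001 -0.064] [0.097 0.012] 32 y -0.092 -0.037 z 0.0371
 high: 2051 [-0.019 -0.032] [0.055 0.012] 8 y -0.042 -0.027 z 0.0362
 high: 2895 [-0.007 -0.066] [0.077 0.014] 32 y -0.092 -0.044 z 0.0367
```

View pics/w10.png

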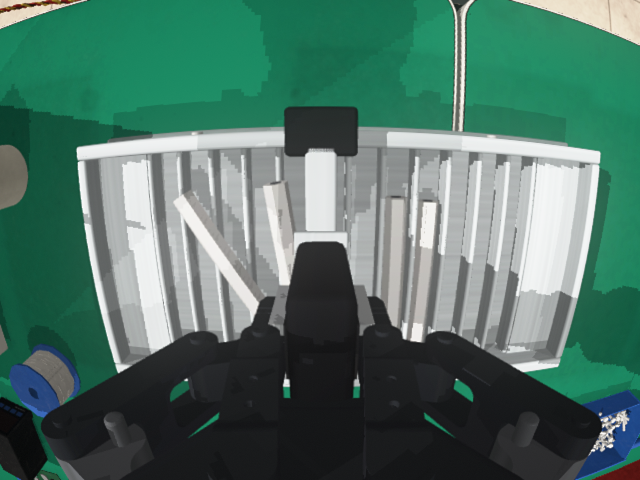

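View pics/s10.png

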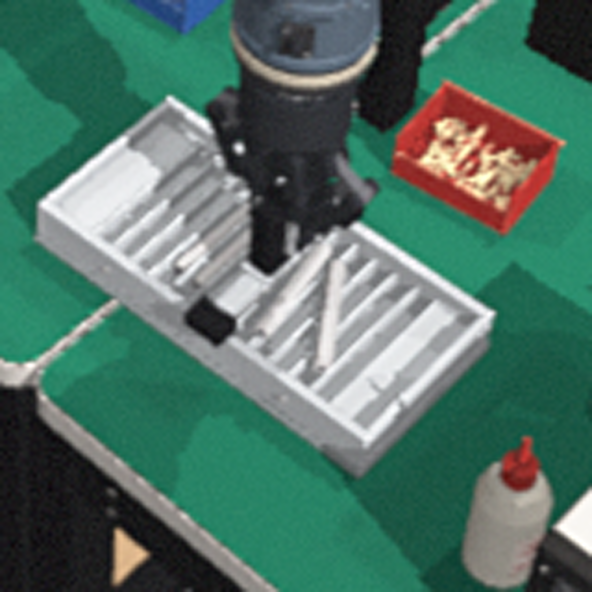

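C is turning into line and A and B lie seated behind the rake at wrist pixels (393,245) and (428,250). Forces are still light, so I'll go on.

Emit:
{"fn": "drive_tool", "kwargs": {"commands": [{"dx": 0, "dy": -0.02, "dz": 0.0, "rx": 0, "ry": 0, "rz": 0, "grip": -1}, {"dx": 0, "dy": -0.04, "dz": 0.0, "rx": 0, "ry": 0, "rz": 0, "grip": -1}, {"dx": 0, "dy": -0.06, "dz": 0.0, "rx": 0, "ry": 0, "rz": 0, "grip": -1}, {"dx": 0, "dy": -0.08, "dz": 0.0, "rx": 0, "ry": 0, "rz": 0, "grip": -1}]}}

```text
time: 14.52
eef_pos: [0.4932, -0.2068, 0.0935]
orientation: [-0.015, 1.0, 0.001, 0.004]
ft_force: [-0.8, 3.6, 6.6]
gripper_width: 0.0214
```

Emit:
{"fn": "drive_tool", "kwargs": {"commands": [{"dx": 0, "dy": -0.02, "dz": 0.0, "rx": 0, "ry": 0, "rz": 0, "grip": -1}, {"dx": 0, "dy": -0.04, "dz": 0.0, "rx": 0, "ry": 0, "rz": 0, "grip": -1}, {"dx": 0, "dy": -0.06, "dz": 0.0, "rx": 0, "ry": 0, "rz": 0, "grip": -1}, {"dx": 0, "dy": -0.08, "dz": 0.0, "rx": 0, "ry": 0, "rz": 0, "grip": -1}]}}

```text
time: 15.02
eef_pos: [0.4934, -0.215, 0.0935]
orientation: [-0.015, 1.0, 0.001, 0.004]
ft_force: [-0.4, 4.5, 6.1]
gripper_width: 0.0211
```

```bash
python3 - <<'E'
from h import *
s,R=rep(); p=snapshot("scene"); rods(p,s,False)
s=state();p=snapshot("wrist");rods(p,s); cv2.imwrite("pics/w11.png",p["frame"][:,:,::-1])
E
```

```text
t 15.03 tcp [ 0.4934 -0.215   0.0935] rake in tray x,y [-0.0001 -0.0305] z 0.0911 yaw-tray deg -0.08 toolz [ 0.0079  0.003  -1.    ] F [-0.4  4.5  6.1] w 0.0211
 high: 148 [-0.001 -0.063] [0.097 0.018] 34 y -0.092 -0.033 z 0.0372
 high: 2633 [-0.013 -0.07 ] [0.062 0.013] 32 y -0.09 -0.048 z 0.0367
```

View pics/w11.png

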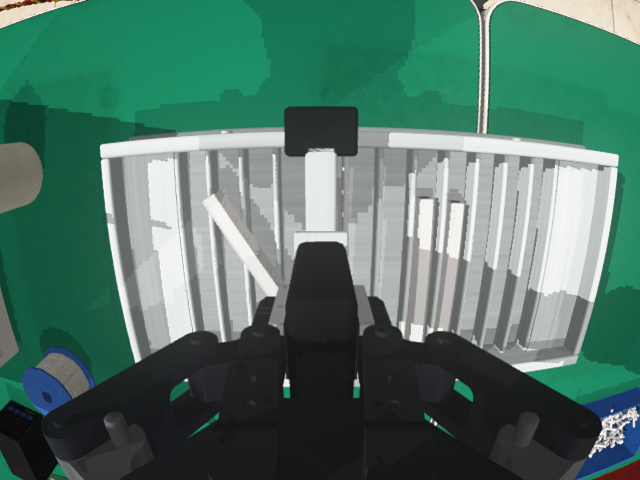

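Emit:
{"fn": "drive_tool", "kwargs": {"commands": [{"dx": 0, "dy": -0.02, "dz": 0.0, "rx": 0, "ry": 0, "rz": 0, "grip": -1}, {"dx": 0, "dy": -0.04, "dz": 0.0, "rx": 0, "ry": 0, "rz": 0, "grip": -1}, {"dx": 0, "dy": -0.06, "dz": 0.0, "rx": 0, "ry": 0, "rz": 0, "grip": -1}, {"dx": 0, "dy": -0.08, "dz": 0.0, "rx": 0, "ry": 0, "rz": 0, "grip": -1}]}}

```text
time: 15.62
eef_pos: [0.4935, -0.2234, 0.0936]
orientation: [-0.015, 1.0, 0.001, 0.004]
ft_force: [-0.2, 3.5, 5.9]
gripper_width: 0.0214
```

Emit:
{"fn": "drive_tool", "kwargs": {"commands": [{"dx": 0, "dy": -0.02, "dz": 0.0, "rx": 0, "ry": 0, "rz": 0, "grip": -1}, {"dx": 0, "dy": -0.04, "dz": 0.0, "rx": 0, "ry": 0, "rz": 0, "grip": -1}, {"dx": 0, "dy": -0.06, "dz": 0.0, "rx": 0, "ry": 0, "rz": 0, "grip": -1}, {"dx": 0, "dy": -0.08, "dz": 0.0, "rx": 0, "ry": 0, "rz": 0, "grip": -1}]}}

```text
time: 16.12
eef_pos: [0.4937, -0.2315, 0.0936]
orientation: [-0.015, 1.0, 0.002, 0.004]
ft_force: [0.5, 4.7, 6.0]
gripper_width: 0.0216
```

```bash
python3 - <<'E'
from h import *
s,R=rep(); p=snapshot("scene"); rods(p,s,False)
s=state();p=snapshot("wrist");rods(p,s); cv2.imwrite("pics/w12.png",p["frame"][:,:,::-1])
E
```

```text
t 16.12 tcp [ 0.4937 -0.2315  0.0936] rake in tray x,y [-0.0003 -0.0471] z 0.0912 yaw-tray deg -0.09 toolz [ 0.0078  0.0032 -1.    ] F [0.5 4.7 6. ] w 0.0216
 high: 139 [ 0.    -0.068] [0.092 0.013] 15 y -0.086 -0.051 z 0.0376
 high: 2347 [-0.017 -0.071] [0.056 0.013] 16 y -0.085 -0.061 z 0.0367
```

View pics/w12.png

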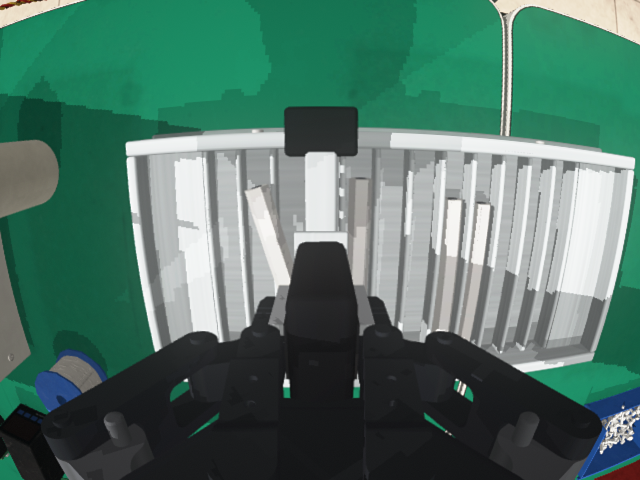

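Emit:
{"fn": "drive_tool", "kwargs": {"commands": [{"dx": 0, "dy": -0.02, "dz": 0.0, "rx": 0, "ry": 0, "rz": 0, "grip": -1}, {"dx": 0, "dy": -0.04, "dz": 0.0, "rx": 0, "ry": 0, "rz": 0, "grip": -1}, {"dx": 0, "dy": -0.06, "dz": 0.0, "rx": 0, "ry": 0, "rz": 0, "grip": -1}, {"dx": 0, "dy": -0.08, "dz": 0.0, "rx": 0, "ry": 0, "rz": 0, "grip": -1}]}}

```text
time: 16.73
eef_pos: [0.4938, -0.2399, 0.0935]
orientation: [-0.015, 1.0, 0.002, 0.004]
ft_force: [-0.5, 5.0, 5.6]
gripper_width: 0.0212
```

Emit:
{"fn": "drive_tool", "kwargs": {"commands": [{"dx": 0, "dy": -0.02, "dz": 0.0, "rx": 0, "ry": 0, "rz": 0, "grip": -1}, {"dx": 0, "dy": -0.04, "dz": 0.0, "rx": 0, "ry": 0, "rz": 0, "grip": -1}, {"dx": 0, "dy": -0.06, "dz": 0.0, "rx": 0, "ry": 0, "rz": 0, "grip": -1}, {"dx": 0, "dy": -0.08, "dz": 0.0, "rx": 0, "ry": 0, "rz": 0, "grip": -1}]}}

```text
time: 17.23
eef_pos: [0.4939, -0.2481, 0.0935]
orientation: [-0.015, 1.0, 0.002, 0.004]
ft_force: [-0.9, 4.3, 6.5]
gripper_width: 0.0215
```

```bash
python3 - <<'E'
from h import *
s,R=rep(); p=snapshot("scene"); rods(p,s,False)
s=state();p=snapshot("wrist");rods(p,s); cv2.imwrite("pics/w13.png",p["frame"][:,:,::-1])
E
```

```text
t 17.23 tcp [ 0.4939 -0.2481  0.0935] rake in tray x,y [-0.0006 -0.0636] z 0.0911 yaw-tray deg -0.1 toolz [ 0.0076  0.0034 -1.    ] F [-0.9  4.3  6.5] w 0.0215
```

View pics/w13.png

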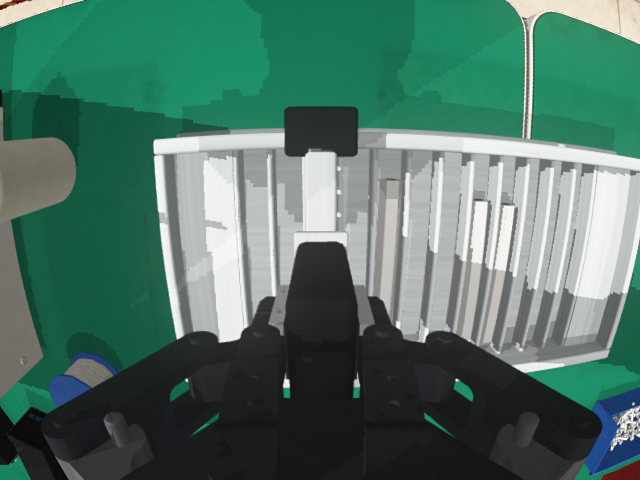

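Emit:
{"fn": "drive_tool", "kwargs": {"commands": [{"dx": 0, "dy": -0.025, "dz": 0.0, "rx": 0, "ry": 0, "rz": 0, "grip": -1}, {"dx": 0, "dy": -0.05, "dz": 0.0, "rx": 0, "ry": 0, "rz": 0, "grip": -1}, {"dx": 0, "dy": -0.075, "dz": 0.0, "rx": 0, "ry": 0, "rz": 0, "grip": -1}, {"dx": 0, "dy": -0.1, "dz": 0.0, "rx": 0, "ry": 0, "rz": 0, "grip": -1}]}}

```text
time: 17.82
eef_pos: [0.4941, -0.2585, 0.0935]
orientation: [-0.015, 1.0, 0.002, 0.004]
ft_force: [0.0, 4.4, 5.6]
gripper_width: 0.0215
```

Emit:
{"fn": "drive_tool", "kwargs": {"commands": [{"dx": 0, "dy": -0.03, "dz": 0.0, "rx": 0, "ry": 0, "rz": 0, "grip": -1}, {"dx": 0, "dy": -0.06, "dz": 0.0, "rx": 0, "ry": 0, "rz": 0, "grip": -1}, {"dx": 0, "dy": -0.09, "dz": 0.0, "rx": 0, "ry": 0, "rz": 0, "grip": -1}, {"dx": 0, "dy": -0.12, "dz": 0.0, "rx": 0, "ry": 0, "rz": 0, "grip": -1}]}}

```text
time: 18.32
eef_pos: [0.4944, -0.2707, 0.0935]
orientation: [-0.015, 1.0, 0.002, 0.004]
ft_force: [0.1, 5.8, 6.6]
gripper_width: 0.0213
```

Emit:
{"fn": "drive_tool", "kwargs": {"commands": [{"dx": 0, "dy": 0, "dz": -0.1, "rx": 0, "ry": 0, "rz": 0, "grip": -1}, {"dx": 0, "dy": 0, "dz": -0.4, "rx": 0, "ry": 0, "rz": 0, "grip": -1}, {"dx": 0, "dy": 0, "dz": -0.56, "rx": 0, "ry": 0, "rz": 0, "grip": -1}, {"dx": 0, "dy": 0, "dz": -0.56, "rx": 0, "ry": 0, "rz": 0, "grip": -1}]}}

```text
time: 18.82
eef_pos: [0.4945, -0.2713, 0.1505]
orientation: [-0.015, 1.0, 0.001, 0.005]
ft_force: [-0.1, 0.1, -3.4]
gripper_width: 0.0213
```

```bash
python3 - <<'E'
from h import *
s,R=rep();p=snapshot("wrist"); cv2.imwrite("pics/w14.png",p["frame"][:,:,::-1])
P,u,v=wcloud(p,s)
d=P[:,:2]-T0;c,sn=np.cos(TY),np.sin(TY)
T=np.stack([c*d[:,0]+sn*d[:,1],-sn*d[:,0]+c*d[:,1],P[:,2]],1)
for i in range(-6,6):
    yc=(i+.5)*.018
    k=(abs(T[:,0])<.058)&(abs(T[:,1]-yc)<.004)&(T[:,2]<.045)
    q=T[k]; r=q[(q[:,2]>.02)&(q[:,2]<.03)]
    print(round(yc,3),len(q),"floor/med z",np.median(q[:,2]).round(4) if len(q) else 0, "rodpts",len(r), (r[:,0].min().round(3),r[:,0].max().round(3),np.median(r[:,2]).round(4)) if len(r) else "")
E
```

```text
t 18.82 tcp [ 0.4945 -0.2713  0.1505] rake in tray x,y [-0.0008 -0.0868] z 0.1481 yaw-tray deg -0.12 toolz [ 0.0091  0.0025 -1.    ] F [-0.1  0.1 -3.4] w 0.0213
-0.099 617 floor/med z 0.0132 rodpts 0 
-0.081 0 floor/med z 0 rodpts 0 
-0.063 1387 floor/med z 0.024 rodpts 1218 (np.float64(-0.046), np.float64(0.037), np.float64(0.0241))
-0.045 1565 floor/med z 0.0132 rodpts 0 
-0.027 1795 floor/med z 0.0236 rodpts 1425 (np.float64(-0.046), np.float64(0.044), np.float64(0.024))
-0.009 1262 floor/med z 0.0133 rodpts 0 
0.009 1023 floor/med z 0.0133 rodpts 0 
0.027 1450 floor/med z 0.0237 rodpts 1261 (np.float64(-0.036), np.float64(0.055), np.float64(0.0239))
0.045 1259 floor/med z 0.0239 rodpts 1120 (np.float64(-0.034), np.float64(0.057), np.float64(0.024))
0.063 405 floor/med z 0.0134 rodpts 0 
0.081 246 floor/med z 0.0135 rodpts 0 
0.099 103 floor/med z 0.0136 rodpts 0
```

View pics/w14.png

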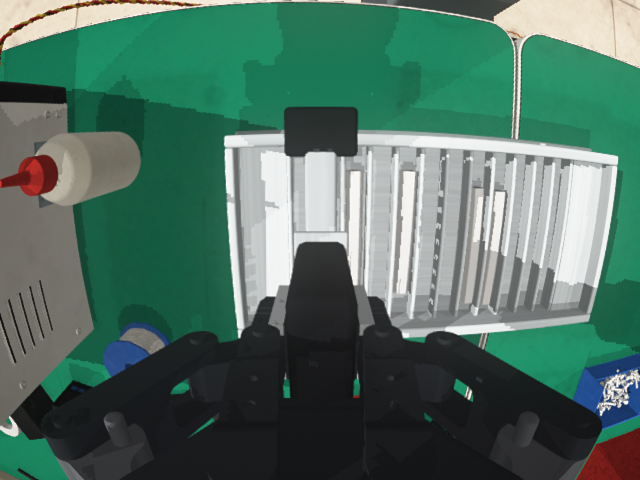

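Emit:
{"fn": "drive_tool", "kwargs": {"commands": [{"dx": -0.02, "dy": 0.5, "dz": 0, "rx": 0, "ry": 0, "rz": 0, "grip": -1}, {"dx": -0.03, "dy": 1.0, "dz": 0, "rx": 0, "ry": 0, "rz": 0, "grip": -1}, {"dx": -0.03, "dy": 1.0, "dz": 0, "rx": 0, "ry": 0, "rz": 0, "grip": -1}]}}

```text
time: 19.25
eef_pos: [0.4932, -0.1682, 0.1487]
orientation: [-0.017, 1.0, 0.002, 0.003]
ft_force: [-0.8, -0.1, -2.4]
gripper_width: 0.0213
```

Emit:
{"fn": "drive_tool", "kwargs": {"commands": [{"dx": -0.02, "dy": 0.5, "dz": 0, "rx": 0, "ry": 0, "rz": 0, "grip": -1}, {"dx": -0.03, "dy": 1.0, "dz": 0, "rx": 0, "ry": 0, "rz": 0, "grip": -1}, {"dx": -0.03, "dy": 1.0, "dz": 0, "rx": 0, "ry": 0, "rz": 0, "grip": -1}]}}

```text
time: 19.62
eef_pos: [0.4924, -0.066, 0.1483]
orientation: [-0.018, 1.0, 0.002, 0.002]
ft_force: [1.1, -1.4, -3.2]
gripper_width: 0.0213
```

Emit:
{"fn": "drive_tool", "kwargs": {"commands": [{"dx": -0.02, "dy": 0.5, "dz": 0, "rx": 0, "ry": 0, "rz": 0, "grip": -1}, {"dx": -0.03, "dy": 1.0, "dz": 0, "rx": 0, "ry": 0, "rz": 0, "grip": -1}, {"dx": -0.03, "dy": 1.0, "dz": 0, "rx": 0, "ry": 0, "rz": 0, "grip": -1}]}}

```text
time: 20.0
eef_pos: [0.4916, 0.0357, 0.1481]
orientation: [-0.02, 1.0, 0.002, 0.002]
ft_force: [0.0, -0.5, -1.7]
gripper_width: 0.0211
```

Emit:
{"fn": "drive_tool", "kwargs": {"commands": [{"dx": -0.02, "dy": 0.5, "dz": 0, "rx": 0, "ry": 0, "rz": -0.028, "grip": -1}, {"dx": -0.03, "dy": 1.0, "dz": 0, "rx": 0, "ry": 0, "rz": -0.056, "grip": -1}, {"dx": -0.03, "dy": 1.0, "dz": 0, "rx": 0, "ry": 0, "rz": -0.056, "grip": -1}, {"dx": -0.03, "dy": 1.0, "dz": 0, "rx": 0, "ry": 0, "rz": -0.056, "grip": -1}]}}

```text
time: 20.5
eef_pos: [0.4908, 0.1346, 0.148]
orientation: [-0.078, 0.997, 0.002, 0.002]
ft_force: [0.1, -0.6, -2.4]
gripper_width: 0.0215
```

```bash
python3 -c "
from h import *
s,R=rep()
d=R.T@(np.array([.4945,.1848,.0704])-s['eef_pos']); print('tool shift',d.round(4),'yaw need',8.45-np.degrees(np.arctan2(-R[1,0],-R[0,0])))"
```

```text
t 20.5 tcp [0.4908 0.1346 0.148 ] rake in tray x,y [0.0085 0.319 ] z 0.1456 yaw-tray deg 7.09 toolz [ 0.0031  0.0041 -1.    ] F [ 0.1 -0.6 -2.4] w 0.0215
tool shift [-0.0111  0.0487  0.0778] yaw need -0.47121603126325873
```

Emit:
{"fn": "drive_tool", "kwargs": {"commands": [{"dx": -0.11, "dy": 0.487, "dz": 0, "rx": 0, "ry": -0.0014, "rz": 0.003, "grip": -1}, {"dx": -0.11, "dy": 0.487, "dz": 0.3, "rx": 0, "ry": -0.0014, "rz": 0.003, "grip": -1}, {"dx": -0.11, "dy": 0.487, "dz": 0.6, "rx": 0, "ry": -0.0014, "rz": 0.003, "grip": -1}, {"dx": -0.11, "dy": 0.487, "dz": 0.6, "rx": 0, "ry": -0.0014, "rz": 0.003, "grip": -1}, {"dx": -0.11, "dy": 0.487, "dz": 0.6, "rx": 0, "ry": -0.0014, "rz": 0.003, "grip": -1}]}}

```text
time: 21.12
eef_pos: [0.495, 0.1839, 0.0892]
orientation: [-0.074, 0.997, 0.002, 0.004]
ft_force: [0.4, 0.1, -3.2]
gripper_width: 0.0212
```

```bash
python3 - <<'E'
from h import *
s,R=rep();p=snapshot("wrist"); cv2.imwrite("pics/w15.png",p["frame"][:,:,::-1])
d=R.T@(np.array([.4945,.1848,.0704])-s['eef_pos']); print('tool shift',d.round(4),'yaw need',8.45-np.degrees(np.arctan2(-R[1,0],-R[0,0])))
P,u,v=wcloud(p,s)
b=(abs(P[:,0]-.493)<.12)&(abs(P[:,1]-.184)<.08)
g=P[b&(P[:,2]>.002)&(P[:,2]<.008)];print("rest",cv2.minAreaRect(g[:,:2].astype(np.float32)))
g=P[b&(P[:,2]>.013)&(P[:,2]<.022)];print("ledge",cv2.minAreaRect(g[:,:2].astype(np.float32)))
g=P[b&(P[:,2]>.045)&(P[:,2]<.057)];print("shoe",cv2.minAreaRect(g[:,:2].astype(np.float32)),g[:,2].max())
p=snapshot("scene"); cv2.imwrite("pics/s15.png",cv2.resize(p["frame"][170:270,210:350,::-1],None,fx=5,fy=5,interpolation=cv2.INTER_CUBIC))
E
```

```text
t 21.12 tcp [0.495  0.1839 0.0892] rake in tray x,y [0.0143 0.3681] z 0.0868 yaw-tray deg 6.64 toolz [ 0.0068  0.0047 -1.    ] F [ 0.4  0.1 -3.2] w 0.0212
tool shift [0.0005 0.0009 0.0188] yaw need -0.026034225883694972
rest ((0.4667309820652008, 0.18047744035720825), (0.10990247130393982, 0.060344431549310684), 8.498188972473145)
ledge ((0.4232611358165741, 0.1740562915802002), (0.016003241762518883, 0.05044062063097954), 8.43541145324707)
shoe ((0.4460572898387909, 0.17717553675174713), (0.06609572470188141, 0.032186318188905716), 8.500127792358398) 0.05697612445169064
```

View pics/w15.png

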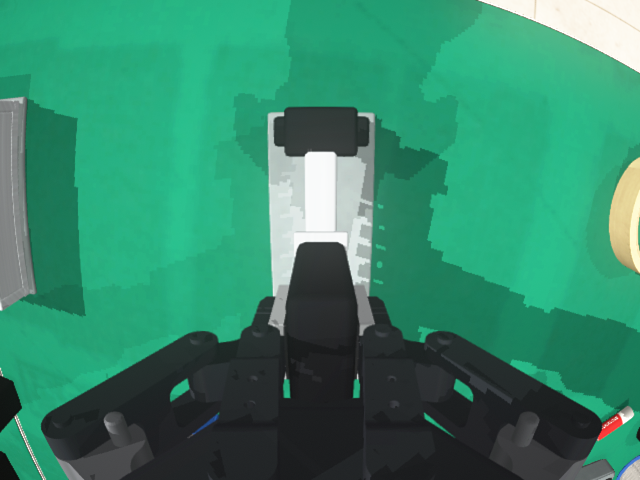

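View pics/s15.png

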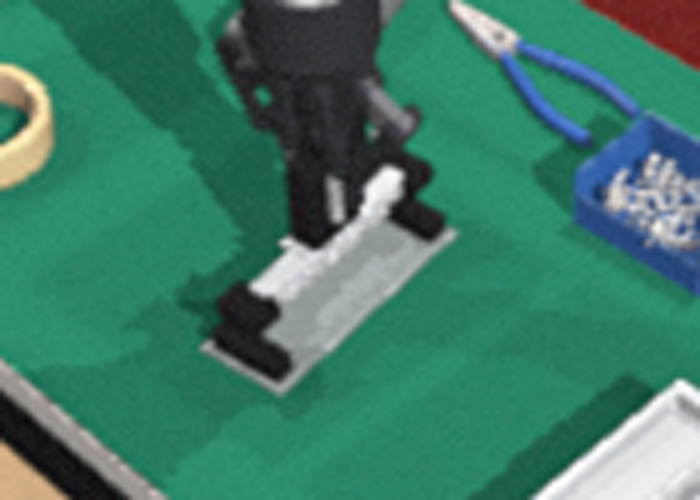

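Emit:
{"fn": "drive_tool", "kwargs": {"commands": [{"dx": 0, "dy": 0, "dz": 0.08, "rx": 0, "ry": 0, "rz": 0, "grip": -1}, {"dx": 0, "dy": 0, "dz": 0.15, "rx": 0, "ry": 0, "rz": 0, "grip": -1}, {"dx": 0, "dy": 0, "dz": 0.17, "rx": 0, "ry": 0, "rz": 0, "grip": -1}, {"dx": 0, "dy": 0, "dz": 0.175, "rx": 0, "ry": 0, "rz": 0, "grip": -1}, {"dx": 0, "dy": 0, "dz": 0.175, "rx": 0, "ry": 0, "rz": 0, "grip": -1}]}}

```text
time: 21.85
eef_pos: [0.4954, 0.1845, 0.0721]
orientation: [-0.074, 0.997, 0.002, 0.004]
ft_force: [0.4, -0.6, -2.2]
gripper_width: 0.0216
```

Emit:
{"fn": "drive_tool", "kwargs": {"commands": [{"dx": 0, "dy": 0, "dz": 0.005, "rx": 0, "ry": 0, "rz": 0, "grip": -1}, {"dx": 0, "dy": 0, "dz": 0.01, "rx": 0, "ry": 0, "rz": 0, "grip": -1}, {"dx": 0, "dy": 0, "dz": 0.01, "rx": 0, "ry": 0, "rz": 0, "grip": -1}]}}

```text
time: 22.22
eef_pos: [0.4954, 0.1845, 0.0711]
orientation: [-0.074, 0.997, 0.002, 0.004]
ft_force: [0.3, 0.2, -2.1]
gripper_width: 0.021
```

Emit:
{"fn": "drive_tool", "kwargs": {"commands": [{"dx": 0, "dy": 0, "dz": 0.004, "rx": 0, "ry": 0, "rz": 0, "grip": -1}, {"dx": 0, "dy": 0, "dz": 0.008, "rx": 0, "ry": 0, "rz": 0, "grip": -1}, {"dx": 0, "dy": 0, "dz": 0.008, "rx": 0, "ry": 0, "rz": 0, "grip": -1}]}}

```text
time: 22.6
eef_pos: [0.4955, 0.1846, 0.0704]
orientation: [-0.074, 0.997, 0.002, 0.004]
ft_force: [-0.0, 0.1, 0.4]
gripper_width: 0.021
```

Emit:
{"fn": "drive_tool", "kwargs": {"commands": [{"dx": 0, "dy": 0, "dz": 0.002, "rx": 0, "ry": 0, "rz": 0, "grip": -0.4}, {"dx": 0, "dy": 0, "dz": 0, "rx": 0, "ry": 0, "rz": 0, "grip": -0.2}, {"dx": 0, "dy": 0, "dz": 0, "rx": 0, "ry": 0, "rz": 0, "grip": 0.2}, {"dx": 0, "dy": 0, "dz": 0, "rx": 0, "ry": 0, "rz": 0, "grip": 0.7}, {"dx": 0, "dy": 0, "dz": 0, "rx": 0, "ry": 0, "rz": 0, "grip": 0.7}]}}

```text
time: 23.22
eef_pos: [0.4956, 0.1846, 0.0705]
orientation: [-0.074, 0.997, 0.002, 0.004]
ft_force: [0.5, -0.4, -0.3]
gripper_width: 0.0724
```

Emit:
{"fn": "drive_tool", "kwargs": {"commands": [{"dx": 0, "dy": 0, "dz": -0.2, "rx": 0, "ry": 0, "rz": 0, "grip": 0.7}, {"dx": 0, "dy": 0, "dz": -0.6, "rx": 0, "ry": 0, "rz": 0, "grip": 0.7}, {"dx": 0, "dy": 0, "dz": -1, "rx": 0, "ry": 0, "rz": 0, "grip": 0.7}, {"dx": 0, "dy": 0, "dz": -1, "rx": 0, "ry": 0, "rz": 0, "grip": 0.7}]}}

```text
time: 23.72
eef_pos: [0.4963, 0.1846, 0.1733]
orientation: [-0.074, 0.997, 0.003, 0.007]
ft_force: [0.9, 0.4, -0.7]
gripper_width: 0.0725
```

```bash
python3 - <<'E'
from h import *
s,R=rep();p=snapshot("wrist"); cv2.imwrite("pics/w16.png",p["frame"][:,:,::-1])
P,u,v=wcloud(p,s)
b2=(P[:,0]>0.38)&(P[:,0]<0.60)&(P[:,1]<0.26)&(P[:,1]>0.1)
for lo,hi in[(.003,.01),(.0215,.06),(.085,.105)]:
    g=P[b2&(P[:,2]>lo)&(P[:,2]<hi)]; print(lo,cv2.minAreaRect(g[:,:2].astype(np.float32)),len(g),np.median(g,0))
p=snapshot("scene"); cv2.imwrite("pics/s16.png",cv2.resize(p["frame"][160:400,220:500,::-1],None,fx=2.8,fy=2.5,interpolation=cv2.INTER_CUBIC))
P,u,v=cloud(p)
d=P[:,:2]-T0;c,sn=np.cos(TY),np.sin(TY)
T=np.stack([c*d[:,0]+sn*d[:,1],-sn*d[:,0]+c*d[:,1],P[:,2]],1)
for i in range(-6,6):
    yc=(i+.5)*.018
    q=T[(abs(T[:,0])<.058)&(abs(T[:,1]-yc)<.005)&(T[:,2]<.05)]; print(round(yc,3),len(q),np.percentile(q[:,2],[25,50,75]).round(4))
for n in["bottle","spool","roll"]:
    o=outline_of(p,n)[0]; m=cv2.erode(o["mask"].astype(np.uint8),np.ones((2,2)))>0
    Q,_,_=cloud(p,m); print(n,o["p"],np.median(Q,0).round(3))
E
```

```text
t 23.73 tcp [0.4963 0.1846 0.1733] rake in tray x,y [0.0156 0.3688] z 0.1709 yaw-tray deg 6.67 toolz [ 0.0127  0.007  -0.9999] F [ 0.9  0.4 -0.7] w 0.0725
0.003 ((0.4929848313331604, 0.1843477487564087), (0.16241487860679626, 0.060200199484825134), 8.553807258605957) 4177 [0.47846649 0.17661135 0.00357348]
0.0215 ((0.4937586188316345, 0.18478794395923615), (0.16123317182064056, 0.0325230248272419), 8.410710334777832) 3955 [0.45774455 0.18185359 0.03123438]
0.085 ((0.49324315786361694, 0.18471340835094452), (0.04367183893918991, 0.02191872149705887), 9.262243270874023) 2756 [0.49141552 0.18462645 0.09488846]
-0.099 219 [-0.7008 -0.5875  0.0155]
-0.081 208 [-0.7002 -0.5854  0.0151]
-0.063 217 [-0.6995 -0.5896  0.0239]
-0.045 202 [-0.7006 -0.612   0.0148]
-0.027 233 [-0.6988 -0.584   0.025 ]
-0.009 202 [-0.7002 -0.6485  0.0142]
0.009 199 [-0.7009 -0.6549  0.0148]
0.027 303 [-0.6962 -0.5256  0.0238]
0.045 264 [-0.6957 -0.5237  0.0229]
0.063 137 [-0.7046  0.0113  0.0162]
0.081 141 [-0.5265 -0.5197  0.0149]
0.099 127 [-0.5253 -0.5157  0.0154]
bottle 0.93 [ 0.427 -0.446  0.074]
spool 0.67 [ 0.602 -0.435  0.035]
roll 0.92 [0.424 0.426 0.017]
```

View pics/s16.png

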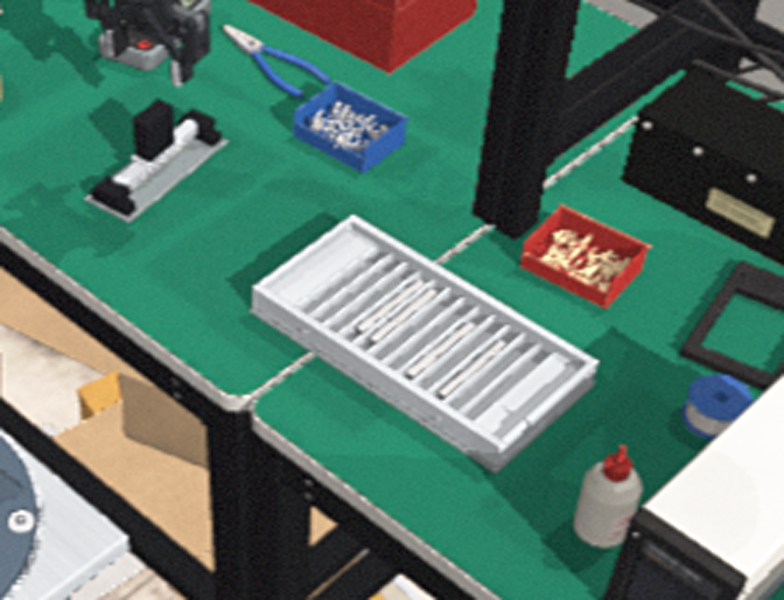

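View pics/w16.png

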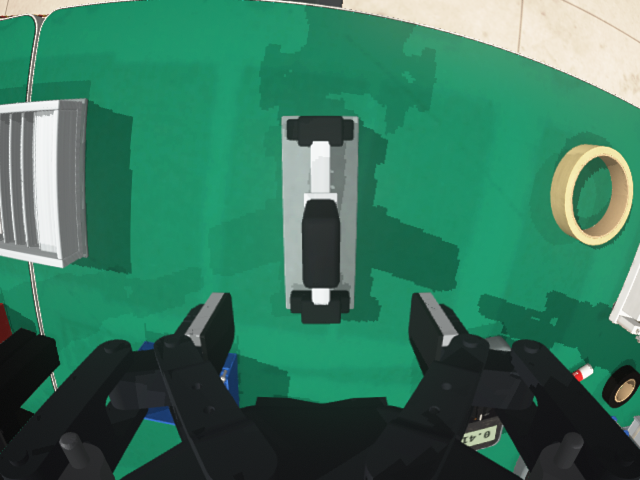

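The rake stands centred on its rest (wrist pixel 320,220), and all four rods lie in grooves (scene crop around 395,310 and 460,360). The gripper is clear, so I'm handing in.

```bash
python3 -c "
from rig import *
print(job_done())"
```

```text
the job is handed in; nothing more can be done
None
```

The job is handed in at about 24 s of robot time (limit 67 s). All four rods are seated in grooves and the rake is back upright on its rest, released. No verdict came back.

**What I did:** I took the rake by its grip and set the shoes on the rails at y ≈ +0.123 m. One pass to y ≈ −0.086 m seated every rod, so I did not comb back. Each reading during the pass showed about 7–9 N down and 3.5–6 N sideways at the wrist. No rod wedged in any of those readings, but I only got one per short move.

**Last checks:**
- **Rods:** they lie at y ≈ −0.063, −0.027, +0.027 and +0.045 m, and their middles are within about 12 mm of mid-length. Their tops read 24 mm, against a nominal 25.5 mm. The tray surfaces I compared also read about 1–2 mm low, so I put this down to depth bias or a lower tray rather than a rod problem. I did not fit the seated rods' angles; they look parallel to the grooves.
- **Rake:** it sits within about 1 mm and 0.01 rad of the rest's centre, with the gripper about 100 mm above where it let go.
- **Bystanders:** the bottle and spool read within 2 mm of the start. The roll's reading differs by about 10 mm. The camera saw it from a different outline each time and nothing went near it, so I don't think it moved, but I did not check further.

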